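# Lay the last sample plate on the pile in the case and snap the lid shut

### The job

Take the sample plate off the slanted pipetting stand and lay it flat in the carrying case, on top of the plates already in there: nobody knows how high that pile is, so lower the plate gently until you feel it rest on them and only then let go, never drop it. Then swing the open lid over and press its front edge down until the catch snaps over it. Leave the other things on the bench where they are.

Things in the scene. Friction and masses are not known exactly. Their poses are not given: they have to be found in the camera images.
- plate: White plate, 5 x 8 wells on top, 104 x 64 x 14 mm (x, y, z), 90 g: 8 mm high skirt, the 6 mm above it 2.5 mm narrower all round. Origin: centre of its underside, z out of the well side. Starts on the slope, 30 degrees from level, +x end up, overhanging it 10 mm each side for a grasp across y, square to the slope. Fingertips below its underside may land on the pile. Fits the case either way round.
- stand: Pipetting stand of bent grey sheet metal, fixed to the bench, left or right, its slope facing sideways. Base 124 x 74 mm; origin: centre of its base on the bench. Its slope, 44 mm wide, rises towards the stand's +x at 30 degrees and has a 9 mm high lip at its low end, against which the plate rests.
- case: Grey case on a blue base, fixed. Origin: centre of its base on the bench, x to the hinge side. Inside 112 x 72 mm (x, y), walls 4 mm, 73.5 mm high; sides at +-y are open for x = -34 to 34 mm down to the 8 mm base, for fingers. Plate length goes along x. Holds a level pile of such plates on a soft pad (0.5 mm per N); pile top 18 to 48 mm above the bench, not reported.
- case_lid (a joint): Lid angle in rad: 0 closed, 2.0 open stop; starts 1.75 to 1.95, leaning back, and stays there. Turns about the case's y through lid_hinge. Panel 5 mm thick, centred on the axis, 88 mm wide, front rim 134 mm from the axis. Past upright it falls slowly by itself and lies on the catch at about 0.08; about 10 N down on the front edge snaps it past.
- lid_hinge (a point): On the lid's hinge axis, mid width: 65.5 mm towards +x from the case's origin and 76.5 mm above the bench; fixed to the case, same axes.
- lid_press (a point): Centre of the blue thumb ribs on the lid's outer face, where to press: mid width, 107.5 mm from the hinge axis. Moves with the lid; closed, it is 42 mm towards -x from the case's origin, 79 mm above the bench, its z up.
- case_catch (a joint): Outward lean of the blue spring catch at the middle of the case's front (-x) wall, rad: 0 upright, about 0.05 while the lid's front rim passes its nose, back to 0 once it has snapped over the rim. Top 92 mm above the bench, 34 mm wide, 67 to 85 mm in front of the case's origin.
- tip_box: Bystander: yellow pipette tip box with clear lid, 89 x 120 x 75 mm, near the middle of the bench; origin centre of its underside.
- timer: Bystander: white bench timer, 43 x 62 x 58 mm, between case and stand; origin centre of its underside.
- micropipette: Bystander: pipette lying on its side, 28 x 213 x 30 mm, near the front right; origin under its middle.
- beaker: Bystander: small glass beaker, 54 mm wide, 70 mm high, on the right; origin centre of its underside.
- vial_rack: Bystander: blue empty vial rack, 70 x 170 x 26 mm, front left; origin centre of its underside.
There are look-alikes about, which are no part of the job. What is shaped like the plate but yellow is not meant.

How it is judged:
By the outcome, as a careful person would: the job done as asked, in the order asked, and still so for the second after the job is handed in, with the robot touching nothing.
It also fails if it takes over 64 s, if anything falls off the work surface, if the arm or the gripper's body presses on something with over 40 N, if the wrist force passes 120 N, or if a joint passes its speed limit or range.

### The arm

A 7-joint arm with a two-finger parallel gripper is mounted at the origin on a cart in front of the work surface, level with it; the furniture and walls round the work are solid. World frame = base frame: x ahead of the robot, y to its left, z up, the work surface at z = 0. Lengths are in m, angles in degrees, forces in N, time in s.
With the tool pointing down it reaches from about 0.425 to 0.875 m from the base axis. Payload 4.7 kg.
Tool frame: the origin (TCP) lies midway between the tips of the shut fingers; the grasp point (between the pads) lies 19 mm behind it; z points along the fingers, y is the line along which they close (so a half turn about z gives the same grasp; the last joint's range is limited). The gripper opens to 87 mm and grips with 3 to 60 N. Pads are 19 mm wide; open, the fingers measure 117 mm over their backs; the gripper's body (75 mm by 190 mm) begins 51 mm behind the grasp point.
Start: joints at [69.047, 18.392, -4.016, 83.108, 1.295, 78.541, -3.26], TCP at [0.241, -0.604, 0.223] pointing down, gripper open.
Joint ranges: [-163.93, 163.93], [-17.29, 119.83], [-79.2, 71.16], [3.27, 140.29], [-89.18, 269.18], [5.43, 117.66], [-154.24, 154.24]. Speed limits (degrees/s): [147.25, 147.25, 180, 180, 180, 180, 180].

### API

Orientations are given as [roll, pitch, yaw] about the fixed x, y, z axes, in that order (R = Rz(yaw) Ry(pitch) Rx(roll)).
In Python, from cell import env gives the robot as it stands. The module is installed in compiled form; this text tells all that it offers.
- The arm moves only by the tool step_arm, never from a script. Its argument "rows" is a list of rows, each an object with "angular": the turn, a rotation vector about the tool's x, y, z in units of pi rad (1.0 is pi rad), a list of three; "slide": the shift along the tool's x, y, z in units of 500 mm (1.0 is 500 mm), a list of three; "jaw": the opening, from 0 (shut) to 1 (fully open). A call has 1 to 10 rows; each row shifts and turns the commanded pose from where the row before left it, along the tool's axes as they then stand; what a row does not reach is not made up. A row lasts 1/8 s, in which the tool goes at most 62.5 mm and 10.7 degrees, less where a joint would pass 70% of its speed; a pose out of reach is approached as far as the arm can. A call with a number of a shift or a turn outside -1 to 1 is refused whole. A call with a gripper value outside its range is refused whole. The fingers move at their own pace and stop on an object; "newtons" is the grip in N (left out, the last holds). Time passes only in rows, so rows that do not move let the fingers close. It gives the time, the measured TCP pose, the force, the opening and the grip force at its end, in the units of the state.
- env.get_obs(): the state, without advancing time (a new reading comes with each control period).
- env.read_camera(name): name is "scene" or "top" or "wrist"; returns the picture (420x560x3 uint8, red, green, blue); there is no depth.
- env.camera_info(name): a dict with "fx", "fy", "cx", "cy" (pixels), "R" (3x3) and "t" (3): a world point X has camera coordinates R X + t. Camera axes: x right, y down, z forward; pixel columns grow to the right and rows downward; lengths in m; the calibration is good to about 2 mm. A picture is of the moment at which its call begins: read the wrist's pose just before it. camera_info takes no time and is no camera call; for the wrist camera it gives the pose at the moment of the call.
- env.sign_off(): hands the job in; it is judged then, once.
The state is a dict: "time_s": time; "qpos": joint angles; "joint_velocities": joint speeds; "effort": joint torques, N m; "tool_pos": TCP position; "tool_rot": TCP orientation; "force": force on the tool from outside, world axes, zero at the start; "wrist_torque": the same for the moment, N m; "grip_width": finger opening in m; "grasp_force": force on a finger pad.
Only numpy, scipy, OpenCV 4.12 (cv2) and the standard library are available. Lean on these libraries where they do the work, as an engineer would, in place of code of your own. Each camera call takes 0.05 s, during which the arm holds its last target. There are 200 camera calls.

## Working session

There is one attempt and no reset: what is moved stays moved. The work goes in short steps, Python scripts to look and compute and a tool call to move; the robot and the scene stay as the last step left them, time stands still between calls to the robot, and variables do not carry over. Pictures are saved under pics/ and viewed, at most 10 in all, crops included, and the job is handed in when it is done.

Besides the shell and the picture viewer there is one more tool, called by a JSON object that holds its "api" and its "payload". step_arm: Moves the arm, as the interface text tells. Shifts and turns lie within -1 to 1; 1 stands for 500 mm of shift or pi rad of turn. Its arguments: {"type":"object","properties":{"rows":{"type":"array"},"newtons":{"type":"number"}},"required":["rows"]}

```bash
mkdir -p pics
python3 - <<'E'
from cell import env
import cv2, numpy as np
o=env.get_obs(); print(o)
for n in ("scene","top"):
    im=env.read_camera(n); cv2.imwrite(f"pics/{n}0.png",im[:,:,::-1]); c=env.camera_info(n)
    print(n,c["fx"],c["cx"],c["cy"],np.round(c["R"],3).tolist(),np.round(c["t"],3), -np.array(c["R"]).T@np.array(c["t"]))
E
```

```text
{'time_s': 0.0, 'qpos': array([69.04768842, 18.43927629, -4.01602148, 83.17443768,  1.29590634,
       78.540834  , -3.2577419 ]), 'joint_velocities': array([ 0.01313845, -0.05991959,  0.00948048,  0.0030449 ,  0.0037808 ,
       -0.08918993, -0.08920624]), 'effort': array([ 5.87280938e-04, -4.91287744e+01, -4.03830204e-01, -3.12524199e+01,
       -6.39863173e-02,  4.37680143e-02,  1.84476576e-04]), 'tool_pos': array([ 0.2407176 , -0.60319074,  0.2214632 ]), 'tool_rot': array([-1.79890747e+02,  6.46581199e-03,  2.17649611e+01]), 'force': array([0.57674859, 0.47150365, 0.28003288]), 'wrist_torque': array([-0.02990262, -0.01426573,  0.00820504]), 'grasp_force': 0.0, 'grip_width': 0.08712850334808937}
scene 530.7246286897889 277.7715622145519 216.0060394743169 [[-0.607, -0.795, -0.011], [-0.474, 0.373, -0.797], [0.638, -0.479, -0.603]] [0.321 0.302 1.338] [-0.51571048  0.78314343  1.05120088]
top 394.43393629126183 285.44586322483747 214.1740566148131 [[0.058, -0.998, 0.002], [-0.977, -0.057, -0.206], [0.206, 0.01, -0.979]] [-0.004  0.488  1.046] [0.26112262 0.01338504 1.12404197]
```

View pics/scene0.png

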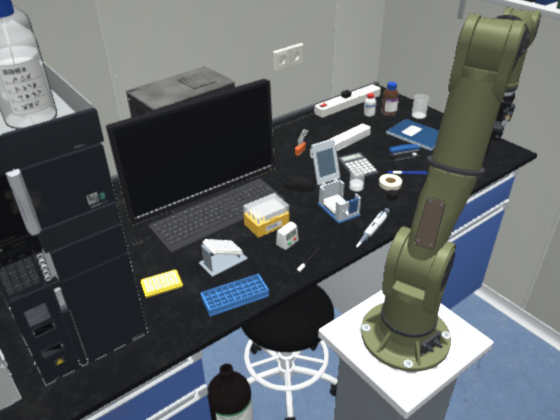

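View pics/top0.png

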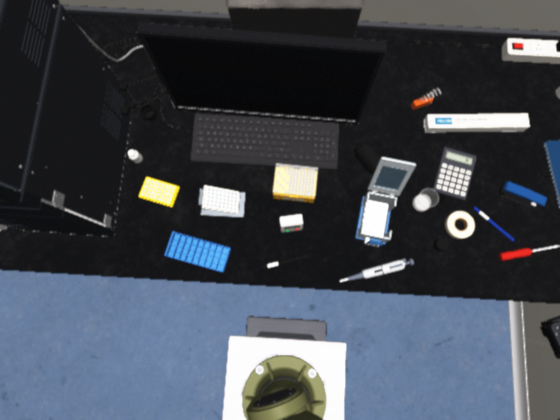

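The top view shows the white plate on its grey stand at about (222,201). The yellow look-alike is at (159,192) and the white plate pile in the case at (376,215). The open lid is at (392,177), the timer at (291,223) and the tip box at (296,183). Only the white plate at (222,201) sits on a slanted stand, so that is the target. I'll confirm it in one enlarged crop of both views.

Run:
```python
import cv2, numpy as np
t=cv2.imread("pics/top0.png"); s=cv2.imread("pics/scene0.png")
r=lambda im,x,y,w,h: cv2.resize(im[y:y+h,x:x+w],(400,300),interpolation=cv2.INTER_CUBIC)
a=np.hstack([r(t,190,170,80,60),r(t,335,150,120,90)])
b=np.hstack([r(s,185,225,80,60),r(s,290,135,120,90)])
cv2.imwrite("pics/crop0.png",np.vstack([a,b]))
```

```text
(no output)
```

View pics/crop0.png

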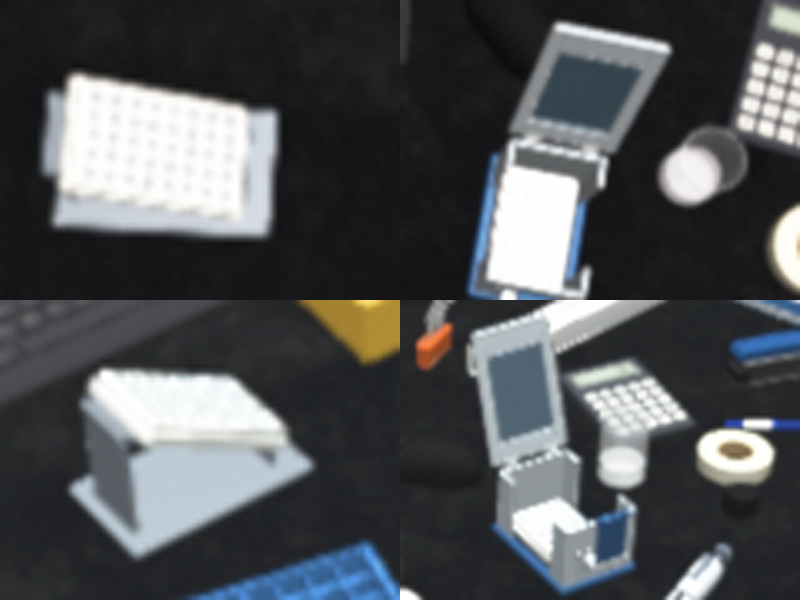

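The crop confirms it: the white well plate lies on the bent grey stand. The stand's high end is to the left, world +y. The case's lid leans back, away from the robot. Next I'll work out rough positions from the corner rays.

```bash
cat > h.py <<'E'
import numpy as np, cv2
from cell import env
from scipy.spatial.transform import Rotation as Ro
def ray(c,u,v):
    R=np.array(c["R"]); d=R.T@[(u-c["cx"])/c["fx"],(v-c["cy"])/c["fy"],1]
    return -R.T@np.array(c["t"]), d/np.linalg.norm(d)
def onz(c,u,v,z):
    o,d=ray(c,u,v); return o+d*(z-o[2])/d[2]
def tri(c1,p1,c2,p2):
    o1,d1=ray(c1,*p1); o2,d2=ray(c2,*p2)
    s=np.linalg.lstsq(np.c_[d1,-d2],o2-o1,rcond=None)[0]
    a,b=o1+s[0]*d1,o2+s[1]*d2; return (a+b)/2,np.linalg.norm(a-b)
def proj(c,X):
    p=np.array(c["R"])@np.array(X)+np.array(c["t"]); return np.array([c["fx"]*p[0]/p[2]+c["cx"],c["fy"]*p[1]/p[2]+c["cy"]])
def Rt(rpy): return Ro.from_euler("xyz",rpy,degrees=True)
def go(pos,rpy,p0=None,r0=None):
    """turn first (units pi, tool), then shift in the new tool axes (units 500 mm)"""
    o=env.get_obs(); p0=o["tool_pos"] if p0 is None else np.array(p0); r0=o["tool_rot"] if r0 is None else r0
    w=(Rt(r0).inv()*Rt(rpy)).as_rotvec()/np.pi
    s=Rt(rpy).inv().apply(np.array(pos)-p0)/.5
    print("turn",np.round(w,4),"rows>=",round(np.linalg.norm(w)/.0594,1),"slide",np.round(s,4),"rows>=",round(np.linalg.norm(s)/.125,1))
E
python3 - <<'E'
from h import *
T=env.camera_info("top"); S=env.camera_info("scene")
P=lambda u,v,z:np.round(onz(T,u,v,z),3)
print("stand base corners", P(244,217.4,0),P(201,215,0),P(245.6,192,0))
# plate corners, top crop /5 +(190,170); scene crop /5+(185,225)
print("plate mid", P(220.5,199,.05))
# high-left back corner: top (72,73), scene (103,370-300); right far corner: top(245,108) scene (235,375-300)
f=lambda a,b:tri(T,(190+a[0]/5,170+a[1]/5),S,(185+b[0]/5,225+b[1]/5))
print("corner low far",f((247,106),(237,76)), "low near",f((242,218),(287,437-300)),"high far",f((72,73),(105,71)))
# case base front corners: top crop scale 3.333 +(335,150)
g=lambda u,v,z:P(335+u*.3,150+v*.3,z)
print("case base", g(470,292-0,0)-0, "left far",g(492-400,155,0),"left near",g(470-400,292,0))
h=lambda a,b:tri(T,(335+(a[0]-400)*.3,150+a[1]*.3),S,(290+(b[0]-400)*.3,135+(b[1]-300)*.3))
print("lid rim L",h((556,24),(470,335)),"lid rim R",h((668,45),(553,315)))
print("timer",P(291,223,.05),"tipbox",P(296,183,.07),"beaker",P(424,203,0))
E
```

```text
stand base corners [0.481 0.145 0.   ] [0.481 0.27  0.   ] [0.558 0.146 0.   ]
plate mid [0.52  0.209 0.05 ]
corner low far (array([0.54796289, 0.15825713, 0.03593981]), np.float64(0.0038135952122271594)) low near (array([0.48696184, 0.15952209, 0.02877386]), np.float64(0.003979035031346469)) high far (array([0.54644901, 0.24719531, 0.08691349]), np.float64(0.0065144586370947935))
case base [ 0.461 -0.527  0.   ] left far [ 0.564 -0.198  0.   ] left near [ 0.441 -0.182  0.   ]
lid rim L (array([ 0.61415694, -0.20477882,  0.2010191 ]), np.float64(0.004013634186882836)) lid rim R (array([ 0.59899606, -0.29151643,  0.20020237]), np.float64(0.006926730253724643))
timer [0.463 0.008 0.05 ] tipbox [0.573 0.    0.07 ] beaker [ 0.555 -0.379  0.   ]
```

Run:
```python
from h import *
r=[180,0,-8]
go([.43,-.225,.42],r)
print(Rt(r).as_matrix().round(2).tolist())
R0=env.get_obs(); c=env.camera_info("wrist")
M=Rt(R0["tool_rot"]).as_matrix()
print("cam in tool:",(M.T@(-np.array(c["R"]).T@c["t"]-R0["tool_pos"])).round(3),(M.T@np.array(c["R"]).T).round(2).tolist(),c["fx"])
```

```text
turn [-0.0005  0.0002  0.1653] rows>= 2.8 slide [ 0.2696 -0.8018 -0.3968] rows>= 7.5
[[0.99, -0.14, -0.0], [-0.14, -0.99, -0.0], [0.0, 0.0, -1.0]]
cam in tool: [ 0.077 -0.    -0.161] [[-0.0, -0.96, -0.28], [1.0, -0.0, -0.0], [0.0, -0.28, 0.96]] 365.10432174857397
```

{"api": "step_arm", "payload": {"rows": [{"angular": [0,0,0.055],"slide": [0,0,-0.1],"jaw": 1},{"angular": [0,0,0.055],"slide": [0,0,-0.1],"jaw": 1},{"angular": [0,0,0.055],"slide": [0,0,-0.1],"jaw": 1},{"angular": [0,0,0],"slide": [0.04,-0.115,-0.014],"jaw": 1},{"angular": [0,0,0],"slide": [0.04,-0.115,-0.014],"jaw": 1},{"angular": [0,0,0],"slide": [0.04,-0.115,-0.014],"jaw": 1},{"angular": [0,0,0],"slide": [0.04,-0.115,-0.014],"jaw": 1},{"angular": [0,0,0],"slide": [0.04,-0.115,-0.014],"jaw": 1},{"angular": [0,0,0],"slide": [0.04,-0.115,-0.014],"jaw": 1},{"angular": [0,0,0],"slide": [0.03,-0.112,-0.013],"jaw": 1}]}}

```text
time_s: 1.35
tool_pos: [0.4307, -0.223, 0.4209]
tool_rot: [180.0, 0.0, -7.9]
force: [0.5, -0.4, 0.0]
grip_width: 0.0871
grasp_force: 0.0
```

{"api": "step_arm", "payload": {"rows": [{"angular": [0,0,0],"slide": [0,0,0],"jaw": 1},{"angular": [0,0,0],"slide": [0,0,0],"jaw": 1}]}}

```text
time_s: 1.6
tool_pos: [0.4296, -0.2258, 0.4207]
tool_rot: [180.0, 0.0, -8.0]
force: [-1.1, -0.1, -0.6]
grip_width: 0.0868
grasp_force: 0.0
```

Run:
```python
from h import *
import pickle
c=env.camera_info("wrist"); im=env.read_camera("wrist")[:,:,::-1]
cv2.imwrite("pics/wcase.png",im); pickle.dump(c,open("wcase.pkl","wb"))
o=env.get_obs(); print(o["time_s"],o["tool_pos"],o["tool_rot"],o["joint_velocities"].round(2),o["force"])
```

```text
1.65 [ 0.42931152 -0.22651557  0.42054919] [ 1.79979338e+02  5.78708131e-02 -8.06131697e+00] [ 0.68  0.24  0.69 -0.02 -0.21 -0.02 -0.21] [ 0.20276943 -0.01683942 -0.02894834]
```

View pics/wcase.png

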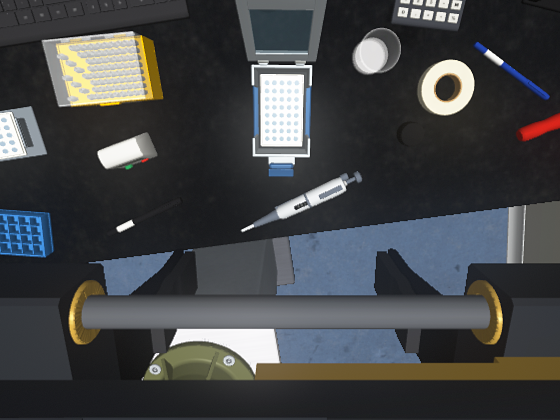

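The wrist view shows the case almost square in the picture. The front rim corners are at about (252,157) and (311,156), the hinge-side corners at (251,66) and (312,66), and the catch at (281,168). The pile plate is in the middle at (281,110). I'll fit the rim numerically and work out the move to above the stand.

```bash
python3 - <<'E'
from h import *
import pickle
c=pickle.load(open("wcase.pkl","rb")); im=cv2.imread("pics/wcase.png")
g=cv2.cvtColor(im,cv2.COLOR_BGR2GRAY).astype(int)
sat=im.max(2).astype(int)-im.min(2)
m=((g>190)&(sat<40))
for r in range(60,162,6): 
    x=np.where(m[r,240:325])[0]+240
    print(r,x.min() if len(x) else None,x.max() if len(x) else None,end=' | ')
print()
for k in (253,254,256,258,262,270,281,295,300,306,308,310):
    y=np.where(m[140:170,k])[0]+140; print(k,y.min() if len(y) else None,y.max() if len(y) else None,end=' | ')
b=(im[:,:,0].astype(int)-im[:,:,2]>60); yy,xx=np.where(b[158:180,262:300]); print("\ncatch blue",xx.min()+262,xx.max()+262,yy.min()+158,yy.max()+158)
P=lambda u,v,z:onz(c,u,v,z).round(4)
for u,v in((252,157),(311,157),(252,70),(311,70)): print(u,v,P(u,v,.0735))
print("catch",P(268,162,.092),P(294,162,.092))
print("timer",P(127,150,.058),P(155,135,.058),P(100,155,.058), "tipbox",P(160,40,.075),P(60,105,.075),P(158,100,.075))
r=[180,0,90]; 
print(np.round(pickle.load(open("wcase.pkl","rb"))["t"],3)); 
go([.52,.13,.36],r)
E
python3 - <<'E'
import cv2
im=cv2.imread("pics/wcase.png")[50:185,215:350]
cv2.imwrite("pics/wcase_z.png",cv2.resize(im,(590,590),interpolation=cv2.INTER_CUBIC))
E
```

```text
60 None None | 66 252 311 | 72 252 311 | 78 252 311 | 84 252 311 | 90 261 303 | 96 261 302 | 102 261 302 | 108 261 302 | 114 261 302 | 120 261 302 | 126 261 302 | 132 261 302 | 138 253 302 | 144 253 309 | 150 253 309 | 156 269 309 | 
253 140 155 | 254 140 155 | 256 154 155 | 258 154 155 | 262 140 155 | 270 140 162 | 281 140 162 | 295 140 156 | 300 140 156 | 306 154 156 | 308 140 156 | 310 None None | 
catch blue 269 292 164 175
252 157 [ 0.4406 -0.1807  0.0735]
311 157 [ 0.4292 -0.2619  0.0735]
252 70 [ 0.5523 -0.1994  0.0735]
311 70 [ 0.5416 -0.2754  0.0735]
catch [ 0.4334 -0.2029  0.092 ] [ 0.4285 -0.2375  0.092 ]
timer [ 0.4733 -0.0043  0.058 ] [ 0.4882 -0.0489  0.058 ] [0.4717 0.0357 0.058 ] tipbox [ 0.6036 -0.0897  0.075 ] [0.5447 0.0609 0.075 ] [ 0.5328 -0.0698  0.075 ]
[-0.164  0.347  0.709]
turn [-2.000e-04  3.000e-04 -5.448e-01] rows>= 9.2 slide [0.713  0.1814 0.1211] rows>= 6.0
```

View pics/wcase_z.png

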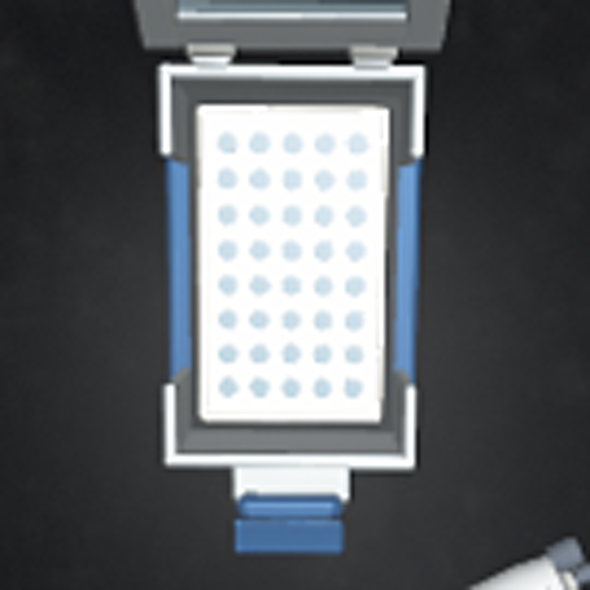

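The crop puts the rim corners, in zoom pixels, at (159,65) and (426,66) at the back and (164,467) and (415,467) at the front. The catch is at (290,505).

Run:
```python
from h import *
import pickle
c=pickle.load(open("wcase.pkl","rb"))
P=lambda x,y,z:onz(c,215+x/4.37,50+y/4.37,z)
bl,br,fl,fr=[P(*p,.0735) for p in((159,65),(426,66),(164,467),(415,467))]
print("widths",np.linalg.norm(bl-br),np.linalg.norm(fl-fr),"len",np.linalg.norm(bl-fl),np.linalg.norm(br-fr))
C=(bl+br+fl+fr)/4; x=(bl+br-fl-fr); y=(bl+fl-br-fr)
print("centre",C.round(4),"yaw x",np.degrees(np.arctan2(x[1],x[0])),"yaw y",np.degrees(np.arctan2(-y[0],y[1])))
for z in (.02,.03,.04,.05):
    q=[P(*p,z) for p in((195,106),(390,106),(200,423),(382,423))]
    print(z,np.linalg.norm(q[0]-q[1]).round(4),np.linalg.norm(q[2]-q[3]).round(4),np.linalg.norm(q[0]-q[2]).round(4),(sum(q)/4).round(4))
```

```text
widths 0.07923863795389591 0.07981040181069464 len 0.11921465837291259 0.11893745198559805
centre [ 0.494  -0.2299  0.0735] yaw x -8.616220868629235 yaw y -8.104844441724348
0.02 0.0644 0.0635 0.1038 [ 0.4942 -0.2296  0.02  ]
0.03 0.0633 0.0623 0.102 [ 0.4944 -0.2298  0.03  ]
0.04 0.0621 0.0612 0.1001 [ 0.4946 -0.2299  0.04  ]
0.05 0.061 0.0601 0.0983 [ 0.4948 -0.23    0.05  ]
```

{"api": "step_arm", "payload": {"rows": [{"angular": [0,0,-0.055],"slide": [0,-0.1,0],"jaw": 1},{"angular": [0,0,-0.055],"slide": [0,-0.1,0],"jaw": 1},{"angular": [0,0,-0.055],"slide": [0,0,0],"jaw": 1},{"angular": [0,0,-0.055],"slide": [0,0,0],"jaw": 1},{"angular": [0,0,-0.055],"slide": [0,0,0],"jaw": 1},{"angular": [0,0,-0.055],"slide": [0,0,0],"jaw": 1},{"angular": [0,0,-0.055],"slide": [0,0,0],"jaw": 1},{"angular": [0,0,-0.055],"slide": [0,0,0],"jaw": 1},{"angular": [0,0,-0.055],"slide": [0,0,0],"jaw": 1},{"angular": [0,0,-0.05],"slide": [0,0,0],"jaw": 1}]}}

```text
time_s: 2.9
tool_pos: [0.4347, -0.1277, 0.4205]
tool_rot: [-179.9, -0.0, 90.2]
force: [1.4, -0.6, 1.3]
grip_width: 0.0873
grasp_force: 0.0
```

Run:
```python
from h import *
go([.52,.13,.36],[180,0,90]); print(env.get_obs()["qpos"])
```

```text
turn [-0.0003 -0.0001  0.0014] rows>= 0.0 slide [0.5154 0.1706 0.121 ] rows>= 4.4
[ 34.1053047   -6.38203198 -18.66434032  87.70364978  -2.06585059
  98.39859126  15.49659833]
```

{"api": "step_arm", "payload": {"rows": [{"angular": [0,0,0],"slide": [0.1,0.034,0.024],"jaw": 1},{"angular": [0,0,0],"slide": [0.1,0.034,0.024],"jaw": 1},{"angular": [0,0,0],"slide": [0.1,0.034,0.024],"jaw": 1},{"angular": [0,0,0],"slide": [0.1,0.034,0.024],"jaw": 1},{"angular": [0,0,0],"slide": [0.1,0.034,0.024],"jaw": 1},{"angular": [0,0,0],"slide": [0,0,0],"jaw": 1},{"angular": [0,0,0],"slide": [0,0,0],"jaw": 1},{"angular": [0,0,0],"slide": [0,0,0],"jaw": 1}]}}

```text
time_s: 3.9
tool_pos: [0.52, 0.1221, 0.3612]
tool_rot: [180.0, 0.0, 89.9]
force: [-0.7, -0.3, 0.1]
grip_width: 0.0873
grasp_force: 0.0
```

Run:
```python
from h import *
import pickle
c=env.camera_info("wrist"); im=env.read_camera("wrist")[:,:,::-1]
cv2.imwrite("pics/wst.png",im); pickle.dump(c,open("wst.pkl","wb"))
o=env.get_obs(); print(o["time_s"],o["tool_pos"],o["tool_rot"])
p=proj(c,[.52,.209,.05]); print(p)
u,v=(p-[80,60]).round().astype(int); u,v=max(u,0),max(v,0); print(u,v)
cv2.imwrite("pics/wst_z.png",cv2.resize(im[v:v+140,u:u+180],None,fx=4.2,fy=4.2,interpolation=cv2.INTER_CUBIC))
```

```text
3.95 [0.51991021 0.122406   0.36133246] [1.79966159e+02 4.41303707e-02 8.99508158e+01]
[285.89281042  95.18404009]
206 35
```

View pics/wst_z.png

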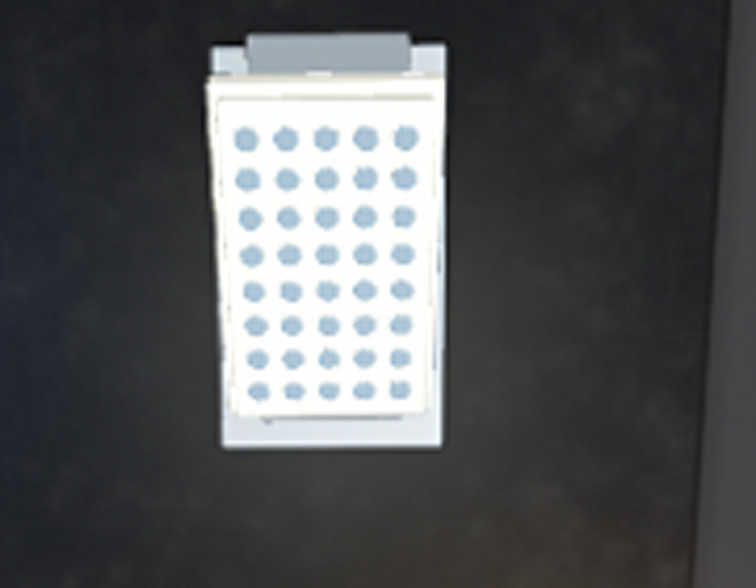

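The wrist close-up shows the stand base corners, in zoom pixels, at (211,45), (446,44), (222,446) and (441,446). The plate's high-end underside edge runs from (207,77) to (441,77) and its top outline starts at row 97. The corner wells are at (246,139), (406,138), (258,390) and (400,390).

```bash
cat > fit.py <<'E'
from h import *
from scipy.optimize import least_squares
def fit(c,obj,px,wells=None,tilt=-30):
    """plate pose (origin, yaw; tilt fixed) from matched points; wells: 4 corner wells, unknown pitch"""
    def model(p):
        R=Ro.from_euler("ZY",[p[3],np.radians(tilt)])
        X=np.array(obj,float).reshape(-1,3)
        if wells is not None:
            X=np.vstack([X,[[sx*3.5*p[4],sy*2*p[4],.014] for sx,sy in((1,1),(1,-1),(-1,1),(-1,-1))]])
        return np.array([proj(c,x) for x in R.apply(X)+p[:3]])
    Y=np.vstack([np.array(px).reshape(-1,2)]+([wells] if wells is not None else []))
    s=least_squares(lambda p:(model(p)-Y).ravel(),[.52,.209,.05,np.pi/2,.0105],loss="soft_l1")
    print("origin",s.x[:3].round(4),"yaw",np.degrees(s.x[3]).round(2),"pitch",s.x[4].round(5),"res px",(model(s.x)-Y).round(1).tolist()); return s.x
E
python3 - <<'E'
from fit import *
import pickle
c=pickle.load(open("wst.pkl","rb"))
Z=lambda L:np.array([(206+x/4.2,35+y/4.2) for x,y in L])
b=[onz(c,*p,.001) for p in Z([(211,45),(446,44),(222,446),(441,446)])]
print("base",np.round(b,4).tolist(),np.linalg.norm(b[0]-b[1]),np.linalg.norm(b[2]-b[3]),np.linalg.norm(b[0]-b[2]),(sum(b)/4).round(4))
d=b[0]+b[1]-b[2]-b[3]; print("stand yaw",np.degrees(np.arctan2(d[1],d[0])))
# image left = world -x = plate +y (plate x = world +y)
obj=[(.052,.032,0),(.052,-.032,0),(.0495,.0295,.014),(.0495,-.0295,.014)]
px=Z([(207,77),(442,77),(218,97),(433,97)])
w=Z([(246,139),(406,138),(258,390),(400,390)])
fit(c,obj,px,w)
fit(c,obj+[(-.052,.032,.008),(-.052,-.032,.008)],np.vstack([px,Z([(230,412),(430,412)])]),w)
fit(c,[(.052,.032,0),(.052,-.032,0)],px[:2],w)
E
```

```text
base [[0.4813, 0.2719, 0.001], [0.5547, 0.2721, 0.001], [0.4819, 0.1483, 0.001], [0.5553, 0.1481, 0.001]] 0.07339546355033182 0.07340313262090721 0.12364588711038467 [0.5183 0.2101 0.001 ]
stand yaw 90.30033808630861
origin [0.5175 0.2107 0.0397] yaw 90.37 pitch 0.01138 res px [[0.4, -0.7], [-0.1, -1.2], [-0.5, 2.0], [0.4, 1.6], [-0.8, 0.3], [0.6, 0.1], [-0.6, -0.4], [0.3, -0.7]]
origin [0.5176 0.2105 0.0419] yaw 90.44 pitch 0.01134 res px [[0.3, -0.7], [0.1, -1.3], [-0.6, 2.1], [0.6, 1.5], [-0.2, -0.1], [-0.1, -0.6], [-0.8, 0.4], [0.7, 0.3], [-0.5, -0.2], [0.5, -0.5]]
origin [0.5175 0.2104 0.0367] yaw 90.31 pitch 0.01148 res px [[0.6, -0.0], [-0.3, -0.5], [-0.8, 0.5], [0.7, 0.4], [-0.7, -0.1], [0.3, -0.4]]
```

```bash
cat >> h.py <<'E'
def grasp_rpy(yaw,tilt=30):
    n=Ro.from_euler("ZY",[yaw,-tilt],degrees=True).as_matrix()   # plate axes
    return Ro.from_matrix(np.c_[n[:,0],-n[:,1],-n[:,2]]).as_euler("xyz",degrees=True), n[:,2]
E
python3 - <<'E'
from h import *
r,n=grasp_rpy(90.35); print(r,n)
go(np.array([.5177,.2105,.040])+n*.093,r)
E
```

```text
[180.   -30.    90.35] [ 0.00305431 -0.49999067  0.8660254 ]
turn [ 0.0008  0.1669 -0.0021] rows>= 2.8 slide [-0.1687 -0.0033  0.4587] rows>= 3.9
```

{"api": "step_arm", "payload": {"rows": [{"angular": [0,0.056,-0.001],"slide": [0,0,0],"jaw": 1},{"angular": [0,0.056,-0.001],"slide": [0,0,0],"jaw": 1},{"angular": [0.001,0.055,0],"slide": [0,0,0],"jaw": 1},{"angular": [0,0,0],"slide": [-0.034,-0.001,0.092],"jaw": 1},{"angular": [0,0,0],"slide": [-0.034,-0.001,0.092],"jaw": 1},{"angular": [0,0,0],"slide": [-0.034,-0.001,0.092],"jaw": 1},{"angular": [0,0,0],"slide": [-0.034,0,0.092],"jaw": 1},{"angular": [0,0,0],"slide": [-0.033,0,0.091],"jaw": 1},{"angular": [0,0,0],"slide": [0,0,0],"jaw": 1},{"angular": [0,0,0],"slide": [0,0,0],"jaw": 1}]}}

```text
time_s: 5.2
tool_pos: [0.5187, 0.1655, 0.122]
tool_rot: [179.9, -30.1, 90.5]
force: [-0.2, 0.1, -0.7]
grip_width: 0.0868
grasp_force: 0.0
```

Run:
```python
from h import *
import pickle
c=env.camera_info("wrist"); im=env.read_camera("wrist")[:,:,::-1]
cv2.imwrite("pics/wpre.png",im); pickle.dump(c,open("wpre.pkl","wb"))
o=env.get_obs(); print(o["time_s"],o["tool_pos"],o["tool_rot"],o["force"],o["joint_velocities"].round(1))
p=proj(c,[.5177,.2105,.045]); print(p)
u,v=np.maximum((p-[100,75]).round().astype(int),0); print(u,v)
cv2.imwrite("pics/wpre_z.png",cv2.resize(im[v:v+150,u:u+200],None,fx=4,fy=4,interpolation=cv2.INTER_CUBIC))
```

```text
5.25 [0.51915969 0.16551268 0.12242651] [179.86027727 -30.03018128  90.56607458] [ 0.67594443 -0.36520863  0.20446244] [-0.1 -0.3 -0.1 -0.3  0.2 -0.4  0.1]
[285.43435083 214.55954935]
185 140
```

View pics/wpre_z.png

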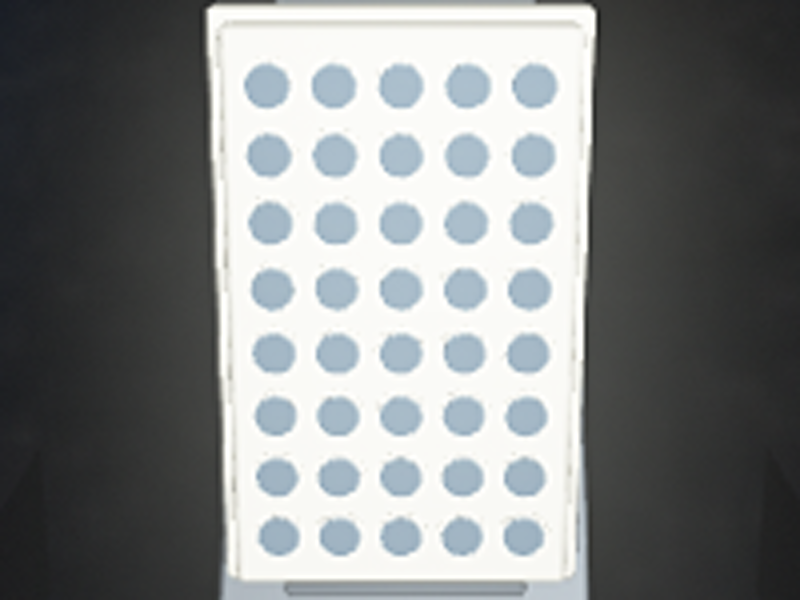

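The pre-grasp view shows the plate centred. The skirt corners, in zoom pixels, are at (207,9) and (597,9), the top outline at (218,21) and (588,21), and the corner wells at (266,86), (535,86), (279,537) and (523,537).

Run:
```python
from fit import *
import pickle
c=pickle.load(open("wpre.pkl","rb"))
Z=lambda L:np.array([(185+x/4,140+y/4) for x,y in L])
w=Z([(266,86),(535,86),(279,537),(523,537)])
px=Z([(207,9),(597,9),(218,21),(588,21)])
x=fit(c,[(.052,.032,.008),(.052,-.032,.008),(.0495,.0295,.014),(.0495,-.0295,.014)],px,w)
r,n=grasp_rpy(np.degrees(x[3])); go(x[:3]+n*.003,r)
go(x[:3]+n*.003,r,[.5177-0,.2105,.040]+n*.093,grasp_rpy(90.35)[0])
```

```text
origin [0.5177 0.2106 0.0458] yaw 90.38 pitch 0.01131 res px [[-0.2, -0.8], [0.4, -0.7], [-0.1, 1.1], [-0.2, 1.2], [-0.9, 0.4], [1.8, 0.4], [-1.3, -0.8], [1.6, -0.7]]
turn [ 0.0003 -0.0002  0.0009] rows>= 0.0 slide [ 0.0015 -0.0023  0.1718] rows>= 1.4
turn [ 0.0001  0.     -0.0002] rows>= 0.0 slide [0.0059 0.     0.17  ] rows>= 1.4
```

Run:
```python
from fit import *
import pickle
c=pickle.load(open("wpre.pkl","rb"))
Z=lambda L:np.array([(185+x/4,140+y/4) for x,y in L])
px=Z([(207,9),(597,9),(218,21),(588,21)])
o=[(.052,.032,.008),(.052,-.032,.008),(.0495,.0295,.014),(.0495,-.0295,.014)]
fit(c,o,px)
# independent well pitches: treat as homography -> height from low-end top edge too
fit(c,o+[(-.0495,.0295,.014),(-.0495,-.0295,.014)],np.vstack([px,Z([(240,578),(572,578)])]))
# top edge length check
im=cv2.imread("pics/wpre.png"); g=cv2.cvtColor(im,cv2.COLOR_BGR2GRAY).astype(int)
for r in (150,180,214,250,280): 
    x=np.where(g[r,200:360]>215)[0]+200; print(r,x.min(),x.max())
```

```text
origin [0.5178 0.211  0.0452] yaw 90.49 pitch 0.0105 res px [[-0.0, -0.9], [0.2, -1.0], [0.1, 0.9], [-0.3, 0.9]]
origin [0.5181 0.2116 0.0444] yaw 90.77 pitch 0.0105 res px [[0.2, -1.0], [0.1, -1.5], [0.4, 0.9], [-0.4, 0.4], [0.3, 0.5], [-0.7, 0.0]]
150 237 332
180 239 331
214 240 330
250 241 329
280 242 328
```

{"api": "step_arm", "payload": {"rows": [{"angular": [0,0,0],"slide": [0.001,-0.001,0.06],"jaw": 1},{"angular": [0,0,0],"slide": [0.001,-0.001,0.05],"jaw": 1},{"angular": [0,0,0],"slide": [0,0,0.03],"jaw": 1},{"angular": [0,0,0],"slide": [0,0,0.02],"jaw": 1},{"angular": [0,0,0],"slide": [0,0,0.011],"jaw": 1},{"angular": [0,0,0],"slide": [0,0,0],"jaw": 1},{"angular": [0,0,0],"slide": [0,0,0],"jaw": 1}]}}

```text
time_s: 6.12
tool_pos: [0.5161, 0.2097, 0.0469]
tool_rot: [-179.9, -30.0, 90.5]
force: [-0.3, 0.4, -0.7]
grip_width: 0.0873
grasp_force: 0.0
```

Run:
```python
from h import *
r,n=grasp_rpy(90.4); go(np.array([.5178,.211,.045])+n*.003,r); print(env.get_obs()["force"])
im=env.read_camera("scene")[:,:,::-1]; cv2.imwrite("pics/sc1.png",cv2.resize(im[215:300,160:290],None,fx=5,fy=5,interpolation=cv2.INTER_CUBIC))
```

```text
turn [-0.0007 -0.0003  0.0006] rows>= 0.0 slide [ 0.0003  0.0034 -0.0013] rows>= 0.0
[-0.34716146  0.44535292 -0.6581942 ]
```

View pics/sc1.png

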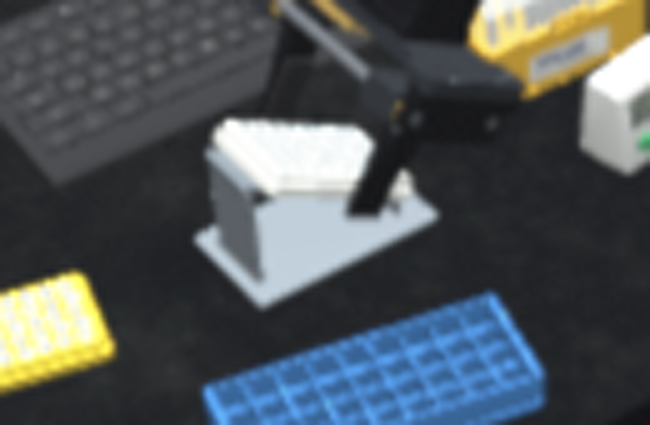

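The near finger stands beside the plate's long side, its tip at about (363,214) in the crop. The skirt's lower edge runs from about (265,197) to (410,205). I'll check the plate height against this edge by projection.

Run:
```python
from h import *
S=env.camera_info("scene")
r,n=grasp_rpy(90.4); A=Ro.from_euler("ZY",[90.4,-30],degrees=True)
K=lambda X:((proj(S,X)-[160,215])*5).round(0)
for z in (.042,.045,.048):
    print(z,[K(A.apply(q)+[.5178,.211,z]).tolist() for q in((.052,.032,0),(-.052,.032,0),(.052,-.032,.0),(.052,.032,.008),(-.052,-.032,.008),(.0495,-.0295,.014),(-.0495,-.0295,.014))])
o=env.get_obs(); M=Rt(o["tool_rot"])
print("tips", [K(o["tool_pos"]+M.apply([x,-y,0])).tolist() for y in(.0435,.0585) for x in (-.0095,.0095)])
```

```text
0.042 [[271.0, 206.0], [408.0, 209.0], [211.0, 148.0], [276.0, 194.0], [353.0, 143.0], [226.0, 129.0], [356.0, 136.0]]
0.045 [[271.0, 202.0], [408.0, 205.0], [211.0, 144.0], [276.0, 190.0], [353.0, 139.0], [225.0, 125.0], [355.0, 132.0]]
0.048 [[270.0, 198.0], [408.0, 202.0], [210.0, 140.0], [275.0, 186.0], [352.0, 135.0], [225.0, 121.0], [355.0, 128.0]]
tips [[368.0, 212.0], [343.0, 212.0], [383.0, 226.0], [358.0, 226.0]]
```

{"api": "step_arm", "payload": {"rows": [{"angular": [0,0,0],"slide": [0,0.003,-0.002],"jaw": 1},{"angular": [0,0,0],"slide": [0,0,0],"jaw": 0.6},{"angular": [0,0,0],"slide": [0,0,0],"jaw": 0.6},{"angular": [0,0,0],"slide": [0,0,0],"jaw": 0.6},{"angular": [0,0,0],"slide": [0,0,0],"jaw": 0.6},{"angular": [0,0,0],"slide": [0,0,0],"jaw": 0.6},{"angular": [0,0,0],"slide": [0,0,0],"jaw": 0.6}], "newtons": 30}}

```text
time_s: 7.05
tool_pos: [0.5172, 0.2095, 0.0474]
tool_rot: [-179.9, -30.1, 90.5]
force: [-0.0, 0.9, 0.8]
grip_width: 0.0634
grasp_force: 30.0
```

{"api": "step_arm", "payload": {"rows": [{"angular": [0,0,0],"slide": [0,0,-0.01],"jaw": 0.6},{"angular": [0,0,0],"slide": [0,0,-0.02],"jaw": 0.6},{"angular": [0,0,0],"slide": [0,0,-0.04],"jaw": 0.6},{"angular": [0,0,0],"slide": [0,0,-0.06],"jaw": 0.6},{"angular": [0,0,0],"slide": [0,0,-0.06],"jaw": 0.6},{"angular": [0,0,0],"slide": [0,0,-0.06],"jaw": 0.6},{"angular": [0,0,0],"slide": [0,0,-0.02],"jaw": 0.6}]}}

```text
time_s: 7.92
tool_pos: [0.5193, 0.1405, 0.1661]
tool_rot: [179.9, -30.0, 90.5]
force: [0.3, 0.7, -1.2]
grip_width: 0.0634
grasp_force: 30.0
```

Run:
```python
from h import *
o=env.get_obs(); print(o["qpos"].round(1),o["grip_width"],o["tool_pos"])
r=[180,0,90.4]; go(o["tool_pos"]+[0,0,.09],r)
go([.494,-.23,.25],[180,0,171.6],o["tool_pos"]+[0,0,.09],r)
```

```text
[ 30.4   9.6 -30.9 107.8 -27.5  66.7  12. ] 0.06336047973224747 [0.51931285 0.1404686  0.16610235]
turn [ 0.0004 -0.1666  0.0005] rows>= 2.8 slide [ 0.    0.   -0.18] rows>= 1.4
turn [ 0.      0.     -0.4511] rows>= 7.6 slide [-0.0582 -0.7404  0.0122] rows>= 5.9
```

{"api": "step_arm", "payload": {"rows": [{"angular": [0,-0.042,0],"slide": [0,0,0],"jaw": 0.6},{"angular": [0,-0.042,0],"slide": [0,0,0],"jaw": 0.6},{"angular": [0,-0.042,0],"slide": [0,0,0],"jaw": 0.6},{"angular": [0,-0.041,0],"slide": [0,0,0],"jaw": 0.6},{"angular": [0,0,0],"slide": [0,0,-0.09],"jaw": 0.6},{"angular": [0,0,0],"slide": [0,0,-0.09],"jaw": 0.6},{"angular": [0,0,-0.046],"slide": [0,0,0],"jaw": 0.6},{"angular": [0,0,-0.045],"slide": [0,0,0],"jaw": 0.6},{"angular": [0,0,-0.045],"slide": [0,0,0],"jaw": 0.6},{"angular": [0,0,-0.045],"slide": [0,0,0],"jaw": 0.6}]}}

```text
time_s: 9.18
tool_pos: [0.5175, 0.1423, 0.2535]
tool_rot: [-179.8, -0.1, 123.5]
force: [-0.7, -0.4, -0.1]
grip_width: 0.0634
grasp_force: 30.0
```

{"api": "step_arm", "payload": {"rows": [{"angular": [0,0,-0.045],"slide": [0,0,0],"jaw": 0.6},{"angular": [0,0,-0.045],"slide": [0,0,0],"jaw": 0.6},{"angular": [0,0,-0.045],"slide": [0,0,0],"jaw": 0.6},{"angular": [0,0,-0.045],"slide": [0,0,0],"jaw": 0.6},{"angular": [0,0,-0.045],"slide": [0,0,0],"jaw": 0.6},{"angular": [0,0,-0.045],"slide": [0,0,0],"jaw": 0.6},{"angular": [0,0,0],"slide": [0,0,0],"jaw": 0.6}]}}

```text
time_s: 10.05
tool_pos: [0.5176, 0.1422, 0.2536]
tool_rot: [-180.0, -0.2, 171.7]
force: [0.1, 0.0, -0.7]
grip_width: 0.0634
grasp_force: 30.0
```

Run:
```python
from h import *
o=env.get_obs(); print(o["qpos"].round(1),o["grip_width"],o["tool_pos"],o["tool_rot"],o["force"])
go([.494,-.23,.25],[180,0,171.6])
```

```text
[ 18.6   6.4 -39.5  95.3   4.1  79.9  60.4] 0.06340666128789503 [0.51761518 0.14220998 0.25362175] [-1.79977101e+02 -1.77604189e-01  1.71718766e+02] [ 0.05436923  0.0465902  -0.71338848]
turn [-0.0001 -0.001   0.0007] rows>= 0.0 slide [-0.062  -0.7433  0.0072] rows>= 6.0
```

{"api": "step_arm", "payload": {"rows": [{"angular": [0,0,0],"slide": [-0.008,-0.06,0],"jaw": 0.6},{"angular": [0,0,0],"slide": [-0.008,-0.1,0],"jaw": 0.6},{"angular": [0,0,0],"slide": [-0.008,-0.1,0],"jaw": 0.6},{"angular": [0,0,0],"slide": [-0.008,-0.1,0],"jaw": 0.6},{"angular": [0,0,0],"slide": [-0.008,-0.1,0],"jaw": 0.6},{"angular": [0,0,0],"slide": [-0.008,-0.1,0],"jaw": 0.6},{"angular": [0,-0.001,0.001],"slide": [-0.007,-0.1,0],"jaw": 0.6},{"angular": [0,0,0],"slide": [-0.007,-0.083,0],"jaw": 0.6},{"angular": [0,0,0],"slide": [0,0,0],"jaw": 0.6},{"angular": [0,0,0],"slide": [0,0,0],"jaw": 0.6}]}}

```text
time_s: 11.3
tool_pos: [0.4957, -0.2291, 0.254]
tool_rot: [179.9, 0.0, 171.5]
force: [0.3, 0.6, -0.5]
grip_width: 0.0635
grasp_force: 30.0
```

Run:
```python
from h import *
import pickle
c=env.camera_info("wrist"); im=env.read_camera("wrist")[:,:,::-1]
o=env.get_obs(); print(o["qpos"].round(1),o["grip_width"],o["tool_pos"],o["tool_rot"],o["force"])
cv2.imwrite("pics/wcarry.png",im); pickle.dump((c,o),open("wcarry.pkl","wb"))
go([.494,-.23,.13],[180,0,171.6])
```

```text
[ 41.4   5.9 -20.9  94.8   2.1  79.7 101.9] 0.06356521573391345 [ 0.49589289 -0.22856129  0.2541521 ] [1.79962802e+02 6.39364983e-02 1.71632507e+02] [-0.69915521 -0.54072585 -1.64802751]
turn [0.0002 0.0004 0.0002] rows>= 0.0 slide [ 0.0033 -0.0034  0.2483] rows>= 2.0
```

View pics/wcarry.png

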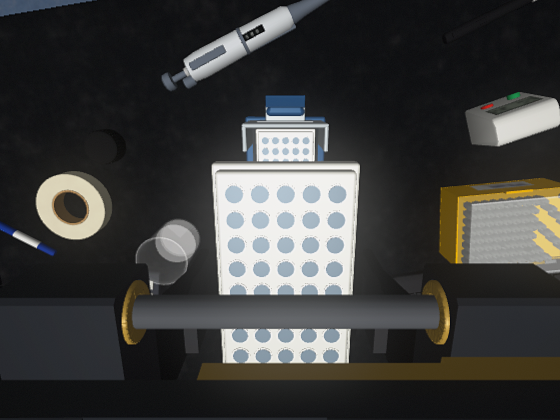

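The plate is held level, its front edge running from (213,165) to (360,163). The case front is just beyond it, with the pile visible at (285,145) and the catch at (285,105). I'll measure how the plate sits in the hand and check the case position again.

```bash
python3 - <<'E'
from h import *
import pickle
c,o=pickle.load(open("wcarry.pkl","rb")); im=cv2.imread("pics/wcarry.png")
g=cv2.cvtColor(im,cv2.COLOR_BGR2GRAY).astype(int)
M=Rt(o["tool_rot"])
T=lambda u,v,h:M.inv().apply(onz(c,u,v,o["tool_pos"][2]+h)-o["tool_pos"]).round(4)
for r in (158,160,162,164,166,168,180,220,260,285): 
    x=np.where(g[r,200:380]>150)[0]+200; print(r,x.min(),x.max(),end=" | ")
for k in (220,250,290,320,350): print("\ncol",k,[int(v) for v in g[156:176,k]],end="")
print("\nplate corners in tool (skirt top)",T(213,165,.004),T(360,163,.004),"lines",T(217,225,.004),T(356,225,.004))
P=lambda u,v,z:onz(c,u,v,z).round(4)
print("case front top outer corners",P(242,124,.0735),P(328,124,.0735))
E
python3 -c "
import cv2
im=cv2.imread('pics/wcarry.png')[85:185,200:370]; cv2.imwrite('pics/wcarry_z.png',cv2.resize(im,None,fx=4.6,fy=4.6,interpolation=cv2.INTER_CUBIC))"
```

```text
158 257 314 | 160 257 314 | Traceback (most recent call last):
  File "<stdin>", line 8, in <module>
    return umr_minimum(a, axis, None, out, keepdims, initial, where)
ValueError: zero-size array to reduction operation minimum which has no identity
```

View pics/wcarry_z.png

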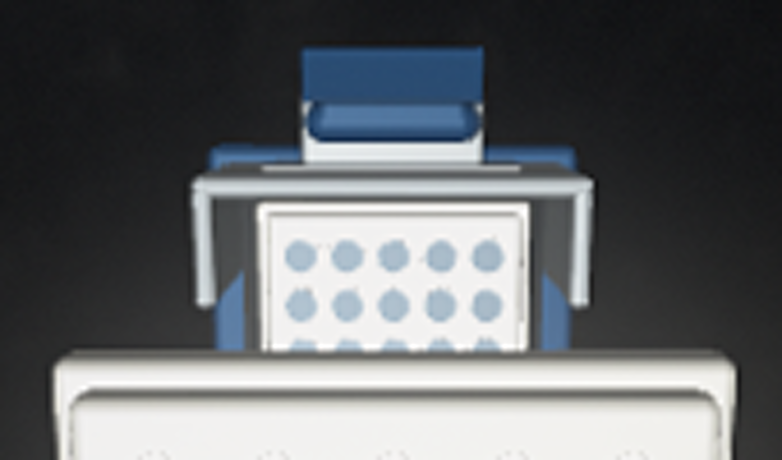

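The crop shows the case front rim corners, in zoom pixels, at (192,180) and (593,178). The held plate's front edge is at row 352, from (54,358) to (736,358). Its top outline is at row 392, columns 70 to 722. The pile's front edge is at (258–528, 203).

Run:
```python
from h import *
import pickle
c,o=pickle.load(open("wcarry.pkl","rb")); M=Rt(o["tool_rot"])
Q=lambda x,y:(200+x/4.6,85+y/4.6)
T=lambda x,y,h:M.inv().apply(onz(c,*Q(x,y),o["tool_pos"][2]+h)-o["tool_pos"]).round(4)
print("underside edge",T(390,352,-.0035),"skirt top corners",T(54,358,.0045),T(736,358,.0045),"top outline",T(70,392,.0105),T(722,390,.0105))
a,b=[onz(c,*Q(*p),.0735) for p in((192,180),(593,178))]
print("case front corners",a,b,np.linalg.norm(a-b))
Y=(a-b)/np.linalg.norm(a-b); 
if Y[1]<0: Y=-Y
X=np.array([Y[1],-Y[0],0]); print("yaw",np.degrees(np.arctan2(X[1],X[0])),"centre",((a+b)/2+X*.06).round(4))
for z in (.02,.03,.04):
    q=[onz(c,*Q(*p),z) for p in((258,207),(528,207))]; print(z,np.linalg.norm(q[0]-q[1]))
```

```text
underside edge [ 0.0534 -0.0009  0.0034] skirt top corners [ 0.0541 -0.0321 -0.0046] [ 0.0539  0.0314 -0.0045] top outline [ 0.052  -0.0297 -0.0106] [ 0.052   0.029  -0.0105]
case front corners [ 0.43045505 -0.25938718  0.0735    ] [ 0.44181633 -0.18089689  0.0735    ] 0.07930828217676922
yaw -8.236222748228874 centre [ 0.4955 -0.2287  0.0735]
0.02 0.062064005165607915
0.03 0.06049049246614826
0.04 0.05891697976668857
```

{"api": "step_arm", "payload": {"rows": [{"angular": [0,0,0],"slide": [-0.002,-0.001,0.06],"jaw": 0.6},{"angular": [0,0,0],"slide": [0,0,0.08],"jaw": 0.6},{"angular": [0,0,0],"slide": [0,0,0.08],"jaw": 0.6},{"angular": [0,0,0],"slide": [0,0,0.05],"jaw": 0.6},{"angular": [0,0,0],"slide": [0,0,0.03],"jaw": 0.6},{"angular": [0,0,0],"slide": [0,0,0],"jaw": 0.6},{"angular": [0,0,0],"slide": [0,0,0],"jaw": 0.6}]}}

```text
time_s: 12.22
tool_pos: [0.4977, -0.2309, 0.1057]
tool_rot: [-179.9, 0.2, 171.6]
force: [1.0, 0.4, -0.3]
grip_width: 0.0635
grasp_force: 30.0
```

Run:
```python
from h import *
o=env.get_obs(); print(o["tool_pos"],o["tool_rot"]); go([.4969,-.2293,.085],[180,0,171.7])
F=[]
for i in range(6):
    c=env.camera_info("wrist"); im=env.read_camera("wrist")[:,:,::-1]; F.append(env.get_obs()["force"])
print(np.mean(F,0),np.std(F,0)); cv2.imwrite("pics/low.png",im)
# relative front gap: case front rim vs plate edge along centre columns
g=cv2.cvtColor(im,cv2.COLOR_BGR2GRAY).astype(int)
for k in (230,270,340): print(k,g[60:200:2,k].tolist())
```

```text
[ 0.49769929 -0.23093072  0.10566623] [-179.94449767    0.20176403  171.61183032]
turn [-0.0003  0.0011 -0.0005] rows>= 0.0 slide [0.0021 0.003  0.0413] rows>= 0.3
[-0.14446942  0.10156854 -0.61295739] [0.36740262 0.59037951 0.3221356 ]
230 [20, 20, 21, 19, 21, 19, 19, 18, 16, 18, 20, 19, 20, 20, 20, 22, 20, 22, 23, 23, 22, 24, 25, 25, 26, 25, 27, 28, 27, 28, 32, 63, 96, 117, 80, 79, 79, 72, 167, 205, 201, 112, 75, 76, 77, 78, 78, 79, 80, 80, 83, 99, 198, 239, 247, 104, 191, 232, 240, 240, 240, 240, 226, 206, 191, 191, 190, 191, 190, 190]
270 [24, 26, 26, 24, 23, 21, 22, 20, 22, 22, 23, 21, 48, 71, 68, 69, 69, 68, 68, 69, 70, 69, 68, 72, 107, 113, 113, 116, 95, 75, 67, 122, 231, 230, 188, 158, 81, 76, 167, 204, 200, 164, 168, 217, 241, 241, 241, 226, 190, 193, 179, 103, 201, 240, 248, 110, 195, 234, 242, 241, 241, 241, 241, 241, 241, 241, 242, 242, 242, 241]
340 [20, 20, 18, 20, 19, 18, 19, 17, 17, 19, 19, 18, 18, 19, 20, 21, 20, 23, 22, 24, 24, 25, 26, 26, 27, 29, 29, 31, 31, 34, 33, 62, 83, 100, 79, 81, 81, 72, 162, 199, 196, 111, 87, 89, 89, 91, 91, 91, 92, 92, 94, 102, 200, 239, 249, 95, 192, 232, 241, 240, 241, 241, 242, 194, 174, 175, 174, 175, 175, 174]
```

Run:
```python
from h import *
im=cv2.imread("pics/low.png"); g=cv2.cvtColor(im,cv2.COLOR_BGR2GRAY).astype(int)
c=env.camera_info("wrist"); o=env.get_obs(); M=Rt(o["tool_rot"])
T=lambda u,v,z:(M.inv().apply(onz(c,u,v,z)-o["tool_pos"])*1000).round(1)
for r in (138,140,142,150,158,166,170,190,220):
    x=np.where(g[r,150:420]>140)[0]+150; print(r,x.min(),x.max(),end=" | ")
def ext(r,t):
    x=np.where(g[r,150:420]>t)[0]+150; return x.min(),x.max()+1
l,rr=ext(139,140); print("\nrim outer at z.0735",T(l,136.5,.0735),T(rr,136.5,.0735))
z=o["tool_pos"][2]
for r in (168,190,220):
    l,rr=ext(r,140); print("plate",r,T(l,r,z+.0045),T(rr,r,z+.0045))
print("plate front underside",T(285,162.5,z-.0035),"front top",T(285,170.5,z+.0105))
```

```text
138 213 364 | 140 214 363 | 142 214 363 | 150 214 363 | 158 214 362 | 166 212 362 | 170 212 362 | 190 213 358 | 220 215 356 | 
rim outer at z.0735 [ 61.9 -37.5  31.3] [61.8 41.1 31.3]
plate 168 [ 51.6 -31.7  -4.6] [51.6 33.3 -4.6]
plate 190 [ 41.9 -31.8  -4.6] [41.9 32.1 -4.6]
plate 220 [ 28.1 -31.7  -4.5] [28.1 32.  -4.6]
plate front underside [52.8 -0.3  3.4] front top [ 51.6  -0.3 -10.6]
```

{"api": "step_arm", "payload": {"rows": [{"angular": [0,0.001,0],"slide": [0,0.003,0.03],"jaw": 0.6},{"angular": [0,0,0],"slide": [0,0,0.03],"jaw": 0.6},{"angular": [0,0,0],"slide": [0,0,0.02],"jaw": 0.6},{"angular": [0,0,0],"slide": [0,0,0.01],"jaw": 0.6},{"angular": [0,0,0],"slide": [0,0,0],"jaw": 0.6}]}}

```text
time_s: 13.15
tool_pos: [0.4966, -0.2293, 0.0588]
tool_rot: [-180.0, -0.1, 171.6]
force: [-0.3, 1.6, -1.0]
grip_width: 0.0635
grasp_force: 30.0
```

{"api": "step_arm", "payload": {"rows": [{"angular": [0,0,0],"slide": [0,0,0.004],"jaw": 0.6},{"angular": [0,0,0],"slide": [0,0,0.004],"jaw": 0.6},{"angular": [0,0,0],"slide": [0,0,0.004],"jaw": 0.6}]}}

```text
time_s: 13.52
tool_pos: [0.497, -0.2295, 0.0535]
tool_rot: [-180.0, -0.1, 171.6]
force: [-0.8, -0.7, -0.4]
grip_width: 0.0637
grasp_force: 30.0
```

{"api": "step_arm", "payload": {"rows": [{"angular": [0,0,0],"slide": [0,0,0.004],"jaw": 0.6},{"angular": [0,0,0],"slide": [0,0,0.004],"jaw": 0.6}]}}

```text
time_s: 13.78
tool_pos: [0.4968, -0.2294, 0.0492]
tool_rot: [-180.0, -0.1, 171.6]
force: [-0.1, 0.3, 0.2]
grip_width: 0.0635
grasp_force: 30.0
```

{"api": "step_arm", "payload": {"rows": [{"angular": [0,0,0],"slide": [0,0,0.004],"jaw": 0.6},{"angular": [0,0,0],"slide": [0,0,0.004],"jaw": 0.6},{"angular": [0,0,0],"slide": [0,0,0],"jaw": 0.6}]}}

```text
time_s: 14.15
tool_pos: [0.4967, -0.2294, 0.0451]
tool_rot: [-180.0, -0.1, 171.6]
force: [0.5, -0.4, -0.7]
grip_width: 0.0634
grasp_force: 30.0
```

{"api": "step_arm", "payload": {"rows": [{"angular": [0,0,0],"slide": [0,0,0.004],"jaw": 0.6},{"angular": [0,0,0],"slide": [0,0,0.004],"jaw": 0.6},{"angular": [0,0,0],"slide": [0,0,0],"jaw": 0.6}]}}

```text
time_s: 14.52
tool_pos: [0.4966, -0.2294, 0.0411]
tool_rot: [-180.0, -0.1, 171.6]
force: [-0.1, 0.3, -0.9]
grip_width: 0.0636
grasp_force: 30.0
```

{"api": "step_arm", "payload": {"rows": [{"angular": [0,0,0],"slide": [0,0,0.004],"jaw": 0.6},{"angular": [0,0,0],"slide": [0,0,0.003],"jaw": 0.6},{"angular": [0,0,0],"slide": [0,0,0],"jaw": 0.6}]}}

```text
time_s: 14.9
tool_pos: [0.4967, -0.2294, 0.0377]
tool_rot: [-180.0, -0.1, 171.6]
force: [-0.4, 0.1, -1.3]
grip_width: 0.0634
grasp_force: 30.0
```

{"api": "step_arm", "payload": {"rows": [{"angular": [0,0,0],"slide": [0,0,0.003],"jaw": 0.6},{"angular": [0,0,0],"slide": [0,0,0.003],"jaw": 0.6},{"angular": [0,0,0],"slide": [0,0,0],"jaw": 0.6}]}}

```text
time_s: 15.28
tool_pos: [0.4967, -0.2294, 0.0347]
tool_rot: [-180.0, -0.1, 171.6]
force: [-0.2, -0.0, -1.2]
grip_width: 0.0633
grasp_force: 30.0
```

{"api": "step_arm", "payload": {"rows": [{"angular": [0,0,0],"slide": [0,0,0.003],"jaw": 0.6},{"angular": [0,0,0],"slide": [0,0,0.002],"jaw": 0.6},{"angular": [0,0,0],"slide": [0,0,0],"jaw": 0.6}]}}

```text
time_s: 15.65
tool_pos: [0.4967, -0.2294, 0.0323]
tool_rot: [-180.0, -0.1, 171.6]
force: [-0.4, -0.3, -1.0]
grip_width: 0.0636
grasp_force: 30.0
```

{"api": "step_arm", "payload": {"rows": [{"angular": [0,0,0],"slide": [0,0,0.002],"jaw": 0.6},{"angular": [0,0,0],"slide": [0,0,0.002],"jaw": 0.6},{"angular": [0,0,0],"slide": [0,0,0],"jaw": 0.6}]}}

```text
time_s: 16.02
tool_pos: [0.4967, -0.2294, 0.0303]
tool_rot: [-180.0, -0.1, 171.6]
force: [-1.0, -0.1, -1.4]
grip_width: 0.0634
grasp_force: 30.0
```

{"api": "step_arm", "payload": {"rows": [{"angular": [0,0,0],"slide": [0,0,0.002],"jaw": 0.6},{"angular": [0,0,0],"slide": [0,0,0.002],"jaw": 0.6},{"angular": [0,0,0],"slide": [0,0,0],"jaw": 0.6}]}}

```text
time_s: 16.4
tool_pos: [0.4967, -0.2294, 0.0282]
tool_rot: [-180.0, -0.1, 171.6]
force: [0.2, 0.0, -1.6]
grip_width: 0.0634
grasp_force: 30.0
```

{"api": "step_arm", "payload": {"rows": [{"angular": [0,0,0],"slide": [0,0,0.002],"jaw": 0.6},{"angular": [0,0,0],"slide": [0,0,0.002],"jaw": 0.6},{"angular": [0,0,0],"slide": [0,0,0],"jaw": 0.6}]}}

```text
time_s: 16.77
tool_pos: [0.4967, -0.2294, 0.0263]
tool_rot: [-180.0, -0.1, 171.6]
force: [0.6, -0.1, -0.2]
grip_width: 0.0634
grasp_force: 30.0
```

Run:
```python
from h import *
F=[]
for i in range(6): env.read_camera("top"); F.append(env.get_obs()["force"])
print(np.mean(F,0),np.std(F,0)/6**.5,env.get_obs()["tool_pos"])
```

```text
[ 0.11571025  0.13363718 -0.78416593] [0.16515525 0.17693244 0.17371674] [ 0.49681174 -0.22945912  0.02638396]
```

{"api": "step_arm", "payload": {"rows": [{"angular": [0,0,0],"slide": [0,0,0.002],"jaw": 0.6},{"angular": [0,0,0],"slide": [0,0,0.002],"jaw": 0.6},{"angular": [0,0,0],"slide": [0,0,0],"jaw": 0.6}]}}

```text
time_s: 17.45
tool_pos: [0.4967, -0.2294, 0.0242]
tool_rot: [-180.0, -0.1, 171.6]
force: [0.3, 0.5, -1.3]
grip_width: 0.0634
grasp_force: 30.0
```

Run:
```python
from h import *
F=[]
for i in range(6): env.read_camera("top"); F.append(env.get_obs()["force"])
print(np.mean(F,0),np.std(F,0)/6**.5,env.get_obs()["tool_pos"])
```

```text
[-0.07715454  0.00592331 -0.70541818] [0.21681114 0.19870979 0.21479627] [ 0.49682807 -0.22946715  0.02439954]
```

{"api": "step_arm", "payload": {"rows": [{"angular": [0,0,0],"slide": [0,0,0.002],"jaw": 0.6},{"angular": [0,0,0],"slide": [0,0,0.002],"jaw": 0.6},{"angular": [0,0,0],"slide": [0,0,0],"jaw": 0.6}]}}

```text
time_s: 18.12
tool_pos: [0.4968, -0.2295, 0.0224]
tool_rot: [-180.0, -0.1, 171.6]
force: [0.1, 0.5, 0.2]
grip_width: 0.0638
grasp_force: 30.0
```

```bash
cat > f.py <<'E'
from h import *
F=[]
for i in range(6): env.read_camera("top"); F.append(env.get_obs()["force"])
print(np.mean(F,0).round(2),env.get_obs()["tool_pos"].round(4),env.get_obs()["wrist_torque"].round(2))
E
python3 f.py
```

```text
[-0.01 -0.37  0.24] [ 0.4968 -0.2295  0.0224] [-0.   -0.14 -0.01]
```

The reading moved up by about 1 N, so the plate is starting to rest. I'll lower it 1 mm more to confirm.

{"api": "step_arm", "payload": {"rows": [{"angular": [0,0,0],"slide": [0,0,0.002],"jaw": 0.6},{"angular": [0,0,0],"slide": [0,0,0],"jaw": 0.6}]}}

```text
time_s: 18.68
tool_pos: [0.4969, -0.2295, 0.0215]
tool_rot: [-180.0, -0.1, 171.6]
force: [-0.7, -0.0, 1.2]
grip_width: 0.0636
grasp_force: 30.0
```

```bash
python3 f.py
```

```text
[-0.66  0.16  1.78] [ 0.4968 -0.2295  0.0214] [-0.03 -0.03  0.03]
```

Contact is confirmed: about 2.5 N above free hanging, rising at the pad's stiffness. I'm opening the fingers.

{"api": "step_arm", "payload": {"rows": [{"angular": [0,0,0],"slide": [0,0,0],"jaw": 0.9},{"angular": [0,0,0],"slide": [0,0,0],"jaw": 0.9},{"angular": [0,0,0],"slide": [0,0,0],"jaw": 0.9},{"angular": [0,0,0],"slide": [0,0,0],"jaw": 0.9}]}}

```text
time_s: 19.48
tool_pos: [0.4967, -0.2294, 0.0212]
tool_rot: [-180.0, -0.1, 171.6]
force: [-0.2, -0.3, -0.2]
grip_width: 0.078
grasp_force: 0.0
```

{"api": "step_arm", "payload": {"rows": [{"angular": [0,0,0],"slide": [0,0,-0.02],"jaw": 0.9},{"angular": [0,0,0],"slide": [0,0,-0.05],"jaw": 0.9},{"angular": [0,0,0],"slide": [0,0,-0.1],"jaw": 0.9},{"angular": [0,0,0],"slide": [0,0,-0.12],"jaw": 0.9},{"angular": [0,0,0],"slide": [0,0,-0.12],"jaw": 0.9},{"angular": [0,0,0],"slide": [0.05,0,-0.1],"jaw": 0.5},{"angular": [0,0,0],"slide": [0.08,0,-0.08],"jaw": 0.5},{"angular": [0,0,0],"slide": [0.07,0,0],"jaw": 0.5},{"angular": [0,0,0],"slide": [0,0,0],"jaw": 0}]}}

```text
time_s: 20.6
tool_pos: [0.3969, -0.215, 0.3184]
tool_rot: [-179.8, 0.0, 171.5]
force: [0.9, 0.1, -0.0]
grip_width: 0.0462
grasp_force: 0.0
```

Run:
```python
from h import *
import pickle
D={}
for n in("wrist","scene","top"):
    c=env.camera_info(n); im=env.read_camera(n)[:,:,::-1]; cv2.imwrite(f"pics/a_{n}.png",im); D[n]=c
o=env.get_obs(); pickle.dump((D,o),open("a.pkl","wb"))
print(o["tool_pos"],o["tool_rot"],o["qpos"].round(1),o["grip_width"],o["time_s"])
c=D["wrist"]; im=cv2.imread("pics/a_wrist.png")
print("case centre px",proj(c,[.4955,-.2295,.03]),"rim px",[proj(c,Rt([0,0,-8.3]).apply([x,y,0])+[.4955,-.2292,.0735]).round() for x,y in((60,40),(60,-40),(-60,40),(-60,-40)) for x,y in[(x/1e3,y/1e3)]])
# white blob = plate
g=cv2.cvtColor(im,cv2.COLOR_BGR2GRAY); _,m=cv2.threshold(g,200,255,0)
n,l,s,ce=cv2.connectedComponentsWithStats(m)
for i in range(1,n):
    if s[i,4]>300: print(s[i],ce[i].round(1),cv2.minAreaRect(np.argwhere(l==i)[:,::-1].astype(np.float32)))
```

```text
[ 0.3988934  -0.21453277  0.31663078] [-1.79980142e+02 -6.91042329e-02  1.71625602e+02] [ 45.4  -7.  -18.4  99.9  -2.2  86.8 108.9] 0.03443489001896342 20.75
case centre px [286.24186307 243.97230646] rim px [array([319., 302.]), array([255., 302.]), array([321., 209.]), array([252., 210.])]
[   0    8   37  111 1081] [15.5 70.1] ((12.90000057220459, 64.20000457763672), (114.79067993164062, 11.067973136901855), 71.56504821777344)
[ 196   89  145   82 2098] [254.6 134.5] ((268.2000427246094, 127.90001678466797), (20.57182502746582, 162.33853149414062), 63.43495178222656)
[ 441  178   66   45 1627] [473.4 201.9] ((472.55328369140625, 198.51510620117188), (35.58161926269531, 63.8565788269043), 72.12130737304688)
[ 252  208   69   72 3935] [285.6 242. ] ((286.0, 243.5), (71.0, 68.0), 90.0)
[ 82 238  57  26 916] [108.4 250.7] ((110.0, 250.5), (56.0, 25.0), 0.0)
[ 426  251  108   35 1047] [497.  262.9] ((481.4649658203125, 258.59320068359375), (108.13712310791016, 30.606618881225586), 12.47046184539795)
```

The plate is released. Before swinging the lid I'll check from the numbers that the plate lies well in the case, find the lid angle and check the room behind the lid.

Run:
```python
from h import *
import pickle
D,o=pickle.load(open("a.pkl","rb")); W=D["wrist"]; im=cv2.imread("pics/a_wrist.png")
g=cv2.cvtColor(im,cv2.COLOR_BGR2GRAY).astype(int)
T,S=D["top"],D["scene"]
R=Rt([0,0,-8.3])
loc=lambda u,v,z:(R.inv().apply(onz(W,u,v,z)-[.4955,-.2292,0])*1000).round(1)
for r in (222,230,238,246,254,262,270):
    x=np.where(g[r,255:318]>200)[0]+255; print(r,loc(x.min(),r,.026)[:2],loc(x.max()+1,r,.026)[:2],end=" | ")
print(); print("col285",g[205:300:2,286].tolist())
print("monitor top corner",tri(T,(385,42),S,(270,84)),"bottom",tri(T,(361,120),S,(275,178)))
print("monitor bottom z~.1",onz(T,361,120,.1), "top z.4",onz(T,385,42,.4))
print("mouse",onz(T,369,160,.03))
H=np.array([.4955,-.2292,.0765])+R.apply([.0655,0,0]); print("hinge",H)
for a,b in (((556,24),(470,335)),((668,45),(553,315))):
    X,_=tri(T,(335+(a[0]-400)*.3,150+a[1]*.3),S,(290+(b[0]-400)*.3,135+(b[1]-300)*.3)); q=R.inv().apply(X-H); print("rim rel",q.round(4),"angle",np.arctan2(q[2],-q[0]),np.hypot(q[0],q[2]))
p=H+R.apply([.088,0,0]); print(p)
go([p[0],p[1],.32],[180,0,171.7])
```

```text
222 [-29.3 -41. ] [-28.9  41.3] | 230 [-18.2 -40. ] [-17.9  40.2] | 238 [ -7.  -40.3] [-6.7 40.4] | 246 [  4.4 -40.6] [ 4.7 39.3] | 254 [ 15.9 -39.6] [16.2 36.8] | 262 [ 27.5 -39.9] [27.8 33. ] | 270 [ 39.4 -32. ] [39.6 33.2] | 
col285 [149, 174, 255, 255, 255, 255, 255, 255, 255, 255, 255, 255, 255, 255, 255, 255, 255, 254, 255, 255, 255, 255, 255, 255, 255, 255, 255, 255, 255, 255, 254, 255, 255, 255, 254, 255, 255, 240, 176, 176, 175, 174, 173, 173, 174, 115, 113, 120]
monitor top corner (array([ 0.81485502, -0.18047078,  0.35287539]), np.float64(0.018053241638298807)) bottom (array([ 0.81091079, -0.19600268, -0.01839926]), np.float64(0.010114843477065389))
monitor bottom z~.1 [ 0.75749343 -0.17130591  0.1       ] top z.4 [ 0.78860947 -0.16354896  0.4       ]
mouse [ 0.66701303 -0.20957663  0.03      ]
hinge [ 0.56031394 -0.23865533  0.0765    ]
rim rel [0.0484 0.0413 0.1245] angle 1.9414410542591642 0.1335907103924379
rim rel [ 0.0459 -0.0467  0.1237] angle 1.9261564906436917 0.1319462031634118
[ 0.64739221 -0.25135868  0.0765    ]
turn [-0.0001 -0.0004 -0.0004] rows>= 0.0 slide [-0.5024 -0.0011 -0.0067] rows>= 4.0
```

Run:
```python
from h import *
im=cv2.imread("pics/a_wrist.png")
for r in (215,240,265): print(r,[tuple(map(int,im[r,k])) for k in range(246,326,2)])
print([tuple(map(int,im[r,286])) for r in range(196,216,2)])
```

```text
215 [(102, 96, 90), (104, 98, 93), (105, 99, 93), (207, 202, 192), (255, 255, 255), (144, 138, 131), (171, 164, 155), (198, 177, 156), (255, 255, 255), (255, 255, 255), (255, 255, 255), (255, 255, 255), (255, 255, 255), (255, 255, 255), (255, 255, 255), (255, 255, 254), (255, 255, 254), (255, 255, 255), (255, 255, 255), (255, 255, 255), (255, 255, 254), (255, 255, 254), (255, 255, 255), (255, 255, 255), (255, 255, 254), (255, 255, 254), (255, 255, 255), (255, 255, 255), (255, 255, 254), (255, 255, 254), (255, 255, 255), (255, 255, 255), (255, 255, 255), (162, 146, 130), (205, 187, 170), (178, 173, 163), (255, 255, 255), (255, 255, 255), (100, 91, 81), (100, 91, 82)]
240 [(113, 107, 100), (116, 110, 103), (118, 112, 106), (119, 112, 106), (128, 116, 106), (255, 222, 159), (254, 231, 172), (246, 210, 162), (242, 244, 244), (255, 255, 255), (255, 255, 255), (255, 255, 254), (255, 255, 254), (255, 255, 255), (255, 255, 255), (255, 255, 254), (255, 255, 254), (255, 255, 255), (255, 255, 255), (255, 255, 255), (255, 255, 254), (255, 255, 254), (255, 255, 255), (255, 255, 255), (255, 255, 2
[... 403 characters left out ...]
, 189), (255, 255, 255), (255, 255, 255), (255, 255, 253), (255, 255, 253), (255, 255, 254), (255, 255, 255), (255, 255, 253), (255, 255, 253), (255, 255, 254), (255, 255, 255), (255, 255, 255), (255, 255, 253), (255, 255, 254), (255, 255, 255), (255, 255, 255), (255, 255, 253), (255, 255, 253), (255, 255, 255), (255, 255, 255), (255, 255, 253), (255, 255, 252), (255, 255, 255), (255, 255, 255), (255, 255, 255), (169, 160, 151), (181, 177, 169), (244, 185, 122), (108, 102, 94), (112, 104, 95), (109, 100, 90), (106, 96, 87)]
[(231, 171, 112), (230, 168, 111), (254, 232, 168), (255, 238, 179), (232, 168, 111), (176, 171, 164), (209, 202, 192), (255, 255, 255), (255, 255, 255), (255, 255, 254)]
```

The plate sits level and centred: its edges are at columns 262–311 with the rim at 252–321. The lid stands at 1.93 rad and the space behind it is free. I'm moving the shut fingers behind the lid.

{"api": "step_arm", "payload": {"rows": [{"angular": [0,0,0],"slide": [-0.06,0,-0.006],"jaw": 0},{"angular": [0,0,0],"slide": [-0.1,0,0],"jaw": 0},{"angular": [0,0,0],"slide": [-0.1,0,0],"jaw": 0},{"angular": [0,0,0],"slide": [-0.1,0,0],"jaw": 0},{"angular": [0,0,0],"slide": [-0.1,0,0],"jaw": 0},{"angular": [0,0,0],"slide": [-0.043,-0.001,0],"jaw": 0},{"angular": [0,0,0],"slide": [0,0,0.1],"jaw": 0},{"angular": [0,0,0],"slide": [0,0,0.1],"jaw": 0},{"angular": [0,0,0],"slide": [0,0,0.08],"jaw": 0},{"angular": [0,0,0],"slide": [0,0,0.03],"jaw": 0}]}}

```text
time_s: 22.0
tool_pos: [0.6457, -0.251, 0.1596]
tool_rot: [179.9, -0.4, 171.6]
force: [0.2, 0.2, 0.2]
grip_width: 0.0003
grasp_force: 0.0
```

{"api": "step_arm", "payload": {"rows": [{"angular": [0,0,0],"slide": [0.02,0,0],"jaw": 0},{"angular": [0,0,0],"slide": [0.02,0,0],"jaw": 0},{"angular": [0,0,0],"slide": [0.02,0,0],"jaw": 0}]}}

```text
time_s: 22.38
tool_pos: [0.6175, -0.2479, 0.1664]
tool_rot: [-179.9, 0.1, 171.6]
force: [0.7, -0.2, 0.9]
grip_width: 0.0005
grasp_force: 0.5
```

{"api": "step_arm", "payload": {"rows": [{"angular": [0,0,0],"slide": [0.02,0,0],"jaw": 0},{"angular": [0,0,0],"slide": [0.02,0,0],"jaw": 0},{"angular": [0,0,0],"slide": [0.02,0,0],"jaw": 0}]}}

```text
time_s: 22.75
tool_pos: [0.5868, -0.2433, 0.1645]
tool_rot: [-180.0, -0.1, 171.6]
force: [0.5, -0.9, -0.0]
grip_width: 0.0003
grasp_force: 0.3
```

{"api": "step_arm", "payload": {"rows": [{"angular": [0,0,0],"slide": [0.02,0,0],"jaw": 0},{"angular": [0,0,0],"slide": [0.02,0,0],"jaw": 0},{"angular": [0,0,0],"slide": [0.02,0,0],"jaw": 0},{"angular": [0,0,0],"slide": [0.02,0,0],"jaw": 0}]}}

```text
time_s: 23.25
tool_pos: [0.5472, -0.2373, 0.1641]
tool_rot: [-180.0, -0.1, 171.6]
force: [0.1, 0.4, -0.3]
grip_width: 0.0004
grasp_force: 0.3
```

{"api": "step_arm", "payload": {"rows": [{"angular": [0,0,0],"slide": [0.02,0,0],"jaw": 0},{"angular": [0,0,0],"slide": [0.02,0,0],"jaw": 0},{"angular": [0,0,0],"slide": [0,0,0],"jaw": 0}]}}

```text
time_s: 23.62
tool_pos: [0.5272, -0.2346, 0.1644]
tool_rot: [-180.0, -0.1, 171.6]
force: [1.5, 0.8, -0.3]
grip_width: 0.0007
grasp_force: 0.0
```

Run:
```python
from h import *
S=env.camera_info("scene"); im=env.read_camera("scene")[:,:,::-1]; cv2.imwrite("pics/b_scene.png",im)
a=cv2.imread("pics/scene0.png")
R=Rt([0,0,-8.3]); H=np.array([.4955,-.2292,.0765])+R.apply([.0655,0,0])
# dark-teal lid window: centroid, before and after
for n,i in(("before",a),("after",im)):
    z=i[130:230,290:400].astype(int); m=((z[:,:,0]-z[:,:,2]>15)&(z[:,:,0]-z[:,:,2]<50)&(z.max(2)<130)&(z.max(2)>50)).astype(np.uint8)
    k,l,s,ce=cv2.connectedComponentsWithStats(m); j=[q for q in range(1,k) if s[q,4]>40]; print(n,[(s[q].tolist(),(ce[q]+[290,130]).round(1).tolist()) for q in j])
for t in (1.93,1.57,1.3,1.0,.7,.4,.1): print(t,[proj(S,H+R.apply([-np.cos(t)*d,0,np.sin(t)*d])).round(1).tolist() for d in(.07,.134)])
o=env.get_obs(); print(R.inv().apply(o["tool_pos"]-H),o["force"])
```

```text
before [([27, 18, 18, 29, 373], [325.6, 162.1]), ([27, 71, 44, 23, 56], [336.9, 214.9])]
after [([35, 34, 21, 15, 145], [335.5, 171.0]), ([27, 71, 44, 23, 54], [336.6, 214.9])]
1.93 [[325.7, 161.3], [322.7, 142.3]]
1.57 [[329.9, 163.6], [330.9, 146.3]]
1.3 [[333.1, 166.9], [337.2, 152.6]]
1.0 [[336.3, 171.9], [343.5, 162.4]]
0.7 [[338.8, 177.8], [348.5, 174.1]]
0.4 [[340.4, 184.1], [351.7, 186.6]]
0.1 [[340.9, 190.1], [352.6, 198.4]]
[-0.03275217 -0.00070021  0.0879468 ] [-0.74059096  0.19937352 -0.36196562]
```

The lid is past upright, at about 1.05 rad judging by its window at (335,171), and is falling by itself. I'm lifting the fingers clear and waiting.

{"api": "step_arm", "payload": {"rows": [{"angular": [0,0,0],"slide": [0,0,-0.08],"jaw": 0},{"angular": [0,0,0],"slide": [0,0,-0.08],"jaw": 0},{"angular": [0,0,0],"slide": [0,0,-0.04],"jaw": 0},{"angular": [0,0,0],"slide": [0.07,0,0],"jaw": 0},{"angular": [0,0,0],"slide": [0.077,0,0],"jaw": 0},{"angular": [0,0,0],"slide": [0,0,0],"jaw": 0},{"angular": [0,0,0],"slide": [0,0,0],"jaw": 0},{"angular": [0,0,0],"slide": [0,0,0],"jaw": 0},{"angular": [0,0,0],"slide": [0,0,0],"jaw": 0},{"angular": [0,0,0],"slide": [0,0,0],"jaw": 0}]}}

```text
time_s: 24.92
tool_pos: [0.456, -0.2237, 0.2642]
tool_rot: [180.0, -0.1, 171.6]
force: [0.7, 0.6, -0.6]
grip_width: 0.0009
grasp_force: 0.0
```

```bash
cat > lid.py <<'E'
from h import *
import sys
W=env.camera_info("wrist"); w=env.read_camera("wrist")[:,:,::-1]; S=env.camera_info("scene"); im=env.read_camera("scene")[:,:,::-1]
cv2.imwrite(f"pics/{sys.argv[1]}_w.png",w); cv2.imwrite(f"pics/{sys.argv[1]}_s.png",im)
z=im[130:230,290:400].astype(int); m=((z[:,:,0]-z[:,:,2]>15)&(z[:,:,0]-z[:,:,2]<50)&(z.max(2)<130)&(z.max(2)>50)).astype(np.uint8)
k,l,s,ce=cv2.connectedComponentsWithStats(m); print("scene",[(s[q].tolist(),(ce[q]+[290,130]).round(1).tolist()) for q in range(1,k) if s[q,4]>30])
R=Rt([0,0,-8.3]); H=np.array([.4955,-.2292,.0765])+R.apply([.0655,0,0])
for t in (.3,.08,0): print(t,[proj(W,H+R.apply([-np.cos(t)*d,0,np.sin(t)*d])).round(1).tolist() for d in(.07,.1075,.134)])
d=w.astype(int); b=((d[:,:,0]-d[:,:,2]>40)).astype(np.uint8)
k,l,s,ce=cv2.connectedComponentsWithStats(b); print("wrist blue",[(s[q].tolist(),ce[q].round(1).tolist()) for q in range(1,k) if s[q,4]>60 and 200<ce[q][0]<370])
o=env.get_obs(); print(o["tool_pos"],o["tool_rot"],o["force"],o["time_s"])
go([.4539,-.2231,.12],[180,0,171.7])
E
python3 lid.py c
```

```text
scene [([27, 71, 44, 23, 55], [336.3, 214.7])]
0.3 [[285.8, 231.8], [285.7, 198.2], [285.7, 171.7]]
0.08 [[285.7, 223.9], [285.7, 187.6], [285.6, 160.2]]
0 [[285.7, 221.9], [285.6, 185.3], [285.6, 158.1]]
wrist blue [([248, 143, 57, 19, 698], [282.1, 151.3]), ([305, 153, 19, 8, 84], [314.8, 154.9]), ([249, 179, 7, 23, 112], [252.2, 192.7]), ([316, 179, 7, 23, 105], [318.9, 192.6]), ([264, 222, 44, 9, 335], [285.5, 226.3]), ([249, 225, 16, 38, 281], [254.7, 244.9]), ([306, 226, 16, 37, 295], [315.6, 245.9])]
[ 0.4557625  -0.22371833  0.26428462] [-1.79993910e+02 -1.11150368e-01  1.71604896e+02] [ 0.55293688  0.07443648 -0.57296853] 25.025
turn [-0.     -0.0006 -0.0005] rows>= 0.0 slide [0.0039 0.0007 0.2886] rows>= 2.3
```

{"api": "step_arm", "payload": {"rows": [{"angular": [0,0,0],"slide": [0,0,0],"jaw": 0},{"angular": [0,0,0],"slide": [0,0,0],"jaw": 0},{"angular": [0,0,0],"slide": [0,0,0],"jaw": 0},{"angular": [0,0,0],"slide": [0,0,0],"jaw": 0},{"angular": [0,0,0],"slide": [0,0,0],"jaw": 0},{"angular": [0,0,0],"slide": [0,0,0],"jaw": 0},{"angular": [0,0,0],"slide": [0,0,0],"jaw": 0},{"angular": [0,0,0],"slide": [0,0,0],"jaw": 0}]}}

```text
time_s: 26.02
tool_pos: [0.4556, -0.2238, 0.2644]
tool_rot: [-180.0, -0.1, 171.6]
force: [-0.0, -0.3, 0.1]
grip_width: 0.0005
grasp_force: 0.0
```

```bash
python3 lid.py d
```

```text
scene [([27, 71, 44, 23, 56], [336.3, 214.9])]
0.3 [[286.0, 232.0], [285.9, 198.4], [285.9, 172.0]]
0.08 [[286.0, 224.1], [285.9, 187.8], [285.8, 160.5]]
0 [[286.0, 222.1], [285.9, 185.5], [285.8, 158.4]]
wrist blue [([268, 143, 37, 16, 575], [285.9, 150.4]), ([248, 153, 20, 6, 83], [256.8, 154.8]), ([305, 153, 19, 6, 78], [314.4, 154.7]), ([273, 186, 27, 7, 171], [285.8, 189.0]), ([253, 188, 13, 75, 401], [256.6, 228.1]), ([306, 188, 14, 75, 382], [314.7, 227.8])]
[ 0.45558324 -0.22376244  0.2644358 ] [-1.79977742e+02 -9.97748794e-02  1.71592601e+02] [-0.69408516 -0.17243311 -0.53858719] 26.125
turn [-0.0001 -0.0006 -0.0006] rows>= 0.0 slide [0.0035 0.0008 0.2889] rows>= 2.3
```

The lid rests on the catch: the ribs are at (286,189), which fits 0.08 rad. I'm going down to press on the ribs.

{"api": "step_arm", "payload": {"rows": [{"angular": [0,0,0],"slide": [0.003,0.001,0.08],"jaw": 0},{"angular": [0,0,0],"slide": [0,0,0.1],"jaw": 0},{"angular": [0,0,0],"slide": [0,0,0.09],"jaw": 0},{"angular": [0,0,0],"slide": [0,0,0.04],"jaw": 0},{"angular": [0,0,0],"slide": [0,0,0.01],"jaw": 0},{"angular": [0,0,0],"slide": [0,0,0],"jaw": 0}]}}

```text
time_s: 26.88
tool_pos: [0.4543, -0.2233, 0.105]
tool_rot: [-180.0, -0.1, 171.6]
force: [0.3, 0.3, -0.0]
grip_width: 0.0006
grasp_force: 0.0
```

{"api": "step_arm", "payload": {"rows": [{"angular": [0,0,0],"slide": [0,0,0.006],"jaw": 0},{"angular": [0,0,0],"slide": [0,0,0.006],"jaw": 0},{"angular": [0,0,0],"slide": [0,0,0.006],"jaw": 0}]}}

```text
time_s: 27.25
tool_pos: [0.4541, -0.2232, 0.0956]
tool_rot: [-180.0, -0.1, 171.6]
force: [-0.4, 1.5, 0.5]
grip_width: 0.0007
grasp_force: 0.0
```

{"api": "step_arm", "payload": {"rows": [{"angular": [0,0,0],"slide": [0,0,0.006],"jaw": 0},{"angular": [0,0,0],"slide": [0,0,0.006],"jaw": 0}]}}

```text
time_s: 27.5
tool_pos: [0.4539, -0.2231, 0.0892]
tool_rot: [-180.0, -0.1, 171.6]
force: [-0.6, 0.5, -0.2]
grip_width: 0.0005
grasp_force: 0.0
```

{"api": "step_arm", "payload": {"rows": [{"angular": [0,0,0],"slide": [0,0,0.004],"jaw": 0},{"angular": [0,0,0],"slide": [0,0,0.004],"jaw": 0}]}}

```text
time_s: 27.75
tool_pos: [0.4537, -0.2231, 0.0855]
tool_rot: [-180.0, -0.1, 171.6]
force: [-0.9, 0.7, 2.2]
grip_width: 0.0003
grasp_force: 1.1
```

{"api": "step_arm", "payload": {"rows": [{"angular": [0,0,0],"slide": [0,0,0.004],"jaw": 0}]}}

```text
time_s: 27.88
tool_pos: [0.4539, -0.2231, 0.0833]
tool_rot: [-180.0, -0.1, 171.6]
force: [-1.0, -0.8, 1.9]
grip_width: 0.0004
grasp_force: 0.4
```

{"api": "step_arm", "payload": {"rows": [{"angular": [0,0,0],"slide": [0,0,0.004],"jaw": 0}]}}

```text
time_s: 28.0
tool_pos: [0.454, -0.2231, 0.0811]
tool_rot: [-180.0, -0.1, 171.6]
force: [-0.0, 0.4, 0.3]
grip_width: 0.0004
grasp_force: 0.0
```

{"api": "step_arm", "payload": {"rows": [{"angular": [0,0,0],"slide": [0,0,0.004],"jaw": 0},{"angular": [0,0,0],"slide": [0,0,0],"jaw": 0}]}}

```text
time_s: 28.25
tool_pos: [0.454, -0.2231, 0.0795]
tool_rot: [-180.0, -0.1, 171.6]
force: [-0.2, -0.4, 1.3]
grip_width: 0.0004
grasp_force: 0.7
```

{"api": "step_arm", "payload": {"rows": [{"angular": [0,0,0],"slide": [0,0,0.002],"jaw": 0},{"angular": [0,0,0],"slide": [0,0,0],"jaw": 0}]}}

```text
time_s: 28.5
tool_pos: [0.454, -0.2231, 0.0793]
tool_rot: [-180.0, -0.1, 171.6]
force: [-2.4, 0.9, 7.4]
grip_width: 0.0005
grasp_force: 3.7
```

```bash
python3 lid.py e
```

```text
scene [([27, 71, 44, 23, 54], [336.6, 214.9])]
0.3 [[285.8, 368.8], [285.7, 314.4], [285.5, 265.9]]
0.08 [[285.8, 343.1], [285.6, 278.6], [285.5, 226.5]]
0 [[285.8, 336.0], [285.6, 269.9], [285.4, 218.3]]
wrist blue [([220, 191, 131, 33, 2891], [285.0, 204.9]), ([280, 353, 12, 7, 68], [285.4, 355.5])]
[ 0.45401666 -0.22309791  0.0793337 ] [-1.79961331e+02 -8.93861845e-02  1.71593225e+02] [-2.79358193  1.32874077  6.95614231] 28.6
turn [-0.0002 -0.0005 -0.0006] rows>= 0.0 slide [ 0.0002 -0.     -0.0813] rows>= 0.7
```

{"api": "step_arm", "payload": {"rows": [{"angular": [0,0,0],"slide": [0,0,0.002],"jaw": 0},{"angular": [0,0,0],"slide": [0,0,0],"jaw": 0}]}}

```text
time_s: 28.85
tool_pos: [0.454, -0.2232, 0.0792]
tool_rot: [-179.9, -0.1, 171.6]
force: [-5.7, 2.5, 13.9]
grip_width: 0.0004
grasp_force: 6.7
```

{"api": "step_arm", "payload": {"rows": [{"angular": [0,0,0],"slide": [0,0,0.002],"jaw": 0},{"angular": [0,0,0],"slide": [0,0,0],"jaw": 0}]}}

```text
time_s: 29.1
tool_pos: [0.4541, -0.2232, 0.0791]
tool_rot: [-179.9, -0.1, 171.6]
force: [-8.0, 3.4, 19.4]
grip_width: 0.0008
grasp_force: 9.7
```

It is firm at 79 mm, the closed height, at 19 N. I'm lifting off and checking that it stays shut.

{"api": "step_arm", "payload": {"rows": [{"angular": [0,0,0],"slide": [0,0,-0.016],"jaw": 0},{"angular": [0,0,0],"slide": [0,0,-0.06],"jaw": 0},{"angular": [0,0,0],"slide": [0,0,-0.1],"jaw": 0},{"angular": [0,0,0],"slide": [0,0,-0.1],"jaw": 0},{"angular": [0,0,0],"slide": [-0.003,-0.001,-0.1],"jaw": 0},{"angular": [0,0,0],"slide": [0,0,0],"jaw": 0},{"angular": [0,0,0],"slide": [0,0,0],"jaw": 0},{"angular": [0,0,0],"slide": [0,0,0],"jaw": 0}]}}

```text
time_s: 30.1
tool_pos: [0.4547, -0.2235, 0.2627]
tool_rot: [180.0, -0.3, 171.6]
force: [-1.0, -0.5, -0.0]
grip_width: 0.0005
grasp_force: 0.0
```

```bash
python3 lid.py g
python3 - <<'E'
from h import *
# bystanders and lid: compare scene/top with the start
t0=cv2.imread("pics/top0.png"); t1=env.read_camera("top")[:,:,::-1]; cv2.imwrite("pics/top1.png",t1)
s0=cv2.imread("pics/scene0.png"); s1=cv2.imread("pics/g_s.png")
for n,a,b in(("top",t0,t1),("scene",s0,s1)):
    m=(cv2.absdiff(a,b).max(2)>45).astype(np.uint8); k,l,s,ce=cv2.connectedComponentsWithStats(m)
    print(n,[s[q].tolist() for q in range(1,k) if s[q,4]>25])
for p in("d","g"):
    w=cv2.imread(f"pics/{p}_w.png"); print(p,[tuple(map(int,w[r,286])) for r in range(138,200,3)])
E
```

```text
scene [([27, 71, 44, 23, 56], [336.7, 214.7])]
0.3 [[285.6, 234.0], [285.5, 200.3], [285.5, 173.9]]
0.08 [[285.6, 226.0], [285.5, 189.7], [285.4, 162.2]]
0 [[285.6, 224.0], [285.5, 187.4], [285.4, 160.1]]
wrist blue [([267, 145, 38, 17, 610], [285.2, 152.8]), ([248, 155, 19, 4, 75], [257.1, 156.5]), ([305, 155, 19, 4, 75], [313.9, 156.5]), ([253, 187, 12, 76, 339], [256.2, 228.6]), ([307, 187, 12, 76, 323], [314.5, 227.6]), ([272, 188, 28, 6, 135], [285.4, 190.2])]
[ 0.45492672 -0.22349227  0.26297111] [179.96168645  -0.23553433 171.59306603] [ 0.11584706 -0.25335721 -0.72439236] 30.2
turn [ 0.0002 -0.0013 -0.0006] rows>= 0.0 slide [0.0021 0.0005 0.2859] rows>= 2.3
top [[337, 113, 190, 307, 23820], [373, 156, 44, 32, 604], [359, 177, 55, 67, 1376], [201, 184, 38, 27, 654], [540, 315, 20, 44, 509], [259, 387, 65, 33, 560], [245, 399, 13, 15, 91], [280, 408, 19, 12, 70], [250, 411, 10, 7, 37]]
scene [[370, 0, 11, 6, 32], [338, 2, 120, 144, 7363], [483, 12, 58, 126, 1753], [496, 15, 28, 7, 121], [468, 16, 13, 35, 71], [482, 22, 21, 20, 79], [464, 84, 30, 8, 142], [320, 113, 14, 5, 37], 
[... 376 characters left out ...]
, 98]]
d [(56, 53, 49), (56, 54, 53), (157, 110, 69), (153, 107, 69), (154, 108, 70), (155, 121, 90), (215, 164, 118), (151, 142, 134), (252, 251, 249), (251, 251, 248), (252, 251, 249), (251, 251, 249), (251, 250, 248), (251, 250, 248), (251, 251, 249), (181, 130, 87), (186, 136, 93), (192, 144, 102), (190, 141, 98), (245, 239, 224), (235, 222, 189)]
g [(55, 52, 48), (56, 54, 50), (78, 64, 53), (150, 106, 67), (149, 105, 68), (157, 111, 72), (208, 159, 115), (175, 127, 87), (255, 255, 255), (252, 251, 249), (252, 251, 249), (252, 251, 249), (252, 251, 249), (252, 251, 249), (253, 253, 252), (191, 169, 148), (180, 156, 131), (181, 150, 120), (180, 149, 117), (248, 242, 230), (238, 226, 198)]
```

Run:
```python
from h import *
d,g=[cv2.cvtColor(cv2.imread(f"pics/{p}_w.png"),cv2.COLOR_BGR2GRAY).astype(int) for p in "dg"]
for n,i in(("d",d),("g",g)):
    print(n,"row170",i[170,228:246].tolist(),i[170,326:344].tolist(),"\n col 250",i[150:172,250].tolist(),"col 277",i[150:200,277].tolist())
a,b=[cv2.cvtColor(cv2.imread(f"pics/{p}_s.png"),cv2.COLOR_BGR2GRAY).astype(int) for p in "dg"]
S=env.camera_info("scene"); R=Rt([0,0,-8.3]); H=np.array([.4955,-.2292,.0765])+R.apply([.0655,0,0])
for t in(.08,0): print(t,[proj(S,H+R.apply([-np.cos(t)*.134,y,np.sin(t)*.134])).round(1).tolist() for y in(.044,0,-.044)])
df=np.abs(a-b)[170:225,310:375]; ys,xs=np.where(df>35); print(len(ys),(xs.min()+310,xs.max()+310,ys.min()+170,ys.max()+170) if len(ys) else "")
u=int(proj(S,H+R.apply([-.134,.03,0]))[0])
for k in (u-3,u,u+3): print(k,"d",a[176:215,k].tolist(),"\n   g",b[176:215,k].tolist())
```

```text
d row170 [52, 53, 53, 55, 55, 56, 56, 57, 57, 55, 59, 145, 253, 253, 251, 251, 251, 251] [248, 247, 246, 246, 246, 247, 211, 47, 57, 59, 59, 59, 58, 57, 57, 57, 55, 55] 
 col 250 [55, 54, 55, 76, 110, 150, 162, 159, 140, 149, 198, 230, 252, 244, 230, 246, 250, 250, 250, 250, 250, 250] col 277 [102, 103, 93, 117, 151, 158, 160, 129, 103, 142, 199, 230, 252, 244, 241, 251, 251, 251, 251, 251, 251, 251, 250, 250, 250, 250, 250, 250, 250, 250, 251, 255, 180, 124, 254, 185, 129, 203, 142, 130, 214, 165, 134, 231, 239, 235, 220, 215, 215, 215]
g row170 [50, 51, 51, 53, 55, 54, 54, 55, 56, 56, 52, 85, 205, 255, 252, 251, 251, 251] [247, 246, 246, 247, 246, 128, 53, 59, 60, 60, 58, 59, 57, 57, 57, 56, 55, 54] 
 col 250 [53, 53, 53, 54, 66, 86, 119, 154, 138, 160, 203, 234, 253, 237, 249, 252, 251, 250, 250, 250, 250, 250] col 277 [100, 100, 100, 103, 100, 145, 153, 153, 151, 122, 103, 82, 255, 240, 249, 251, 251, 251, 251, 251, 251, 251, 251, 251, 251, 251, 251, 251, 251, 251, 253, 238, 157, 221, 233, 160, 150, 200, 153, 145, 177, 145, 144, 220, 238, 239, 239, 237, 224, 217]
0.08 [[341.0, 20
[... 642 characters left out ...]
, 146, 146, 188, 241, 252, 252, 251, 250, 242, 247, 242, 171, 151, 151, 152, 151, 154, 170, 169, 149, 142, 136] 
   g [36, 37, 39, 68, 161, 241, 252, 250, 232, 184, 158, 152, 150, 150, 148, 148, 147, 147, 146, 147, 148, 159, 230, 251, 252, 253, 252, 246, 210, 153, 151, 151, 151, 153, 170, 168, 149, 141, 136]
347 d [38, 38, 40, 41, 43, 86, 177, 241, 250, 238, 193, 154, 145, 144, 145, 144, 144, 133, 135, 195, 243, 252, 251, 249, 238, 243, 236, 166, 149, 149, 148, 148, 151, 168, 177, 231, 251, 248, 227] 
   g [38, 38, 41, 40, 39, 46, 96, 182, 242, 251, 247, 216, 163, 146, 144, 144, 145, 144, 142, 130, 116, 162, 237, 252, 252, 251, 244, 203, 149, 148, 149, 148, 150, 168, 176, 231, 250, 248, 227]
```

The lid is closed. Its front edge dropped about 9 mm after pressing (its width in the picture shrank from 93.7 to 91.6 px) and it stayed down with the gripper off. The catch is back in its upright place. The start-to-end picture differences are only the stand, the case and its lid, and the arm. I'm handing in.

```bash
python3 -c "
from cell import env
print(env.sign_off())"
```

```text
the job is handed in; nothing more can be done
None
```

The job is handed in at about 30 s: the plate was let go in the case only once I felt it rest on the pile, the lid was pressed down until it stayed shut under the catch, and nothing else on the bench was moved.

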